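# Trip the hidden latch of a vacuum unit's filter tray

## Task

The filter tray of the bench vacuum unit is full of plaster and has to come out for emptying. Take the release pin from the tool rack, push it straight down through the small hole in the top of the unit and, feeling gently for the spring latch inside and never forcing the pin, press until the tray springs out a little. Then put the pin back upright in the rack hole it came from, draw the tray out by its handle all the way to its stop, and leave everything else where it is.

Things in the scene. Friction and masses are not known exactly. Their poses are not given: they have to be found in the camera images.
- unit: Vacuum unit, fixed: grey steel box 240 (x) x 200 (y) x 130 (z) mm; tape roll and gauge (30 mm tall) on the rear of its top. Origin under its centre, on the bench; -x is its front, with the filter tray. Its hidden latch gives from 3 N, stiffens by 0.5 N per mm, and after about 6 mm of travel (6 to 9 N) lets the tray go; after 8 mm it is hard against its stop, where 16 N would bend it.
- hole (a point): Centre of the access hole, level with the unit's top (130 mm above the bench), on its centre line 45 mm behind the front. Hole 8 mm across in a 4 mm plate, with a flat black ring 16 mm across; axes as the unit's. Straight below lies the flat head of the latch, 15 mm across; how deep differs from start to start: the rod first meets it 12 to 44 mm below the unit's top.
- tray (a joint): How far the filter tray is out, in m: 0 latched shut; a spring ejector throws it out about 16 mm when the latch is tripped; 0.070 at its stop. Slides along the unit's -x with 2 to 4 N of drag, and stays where it is left.
- tray_handle (a point): Middle of the tray's handle, a round steel bar 10 mm thick and 100 mm long along the unit's y, 96 mm above the bench, held level 45 mm in front of the tray's aluminium front plate by a leg at each end (40 mm clear behind the bar). Axes as the unit's; moves with the tray.
- pin: Release pin, 60 g, loose: flat-sided black plastic handle 14 (x) x 26 (y) x 48 (z) mm with grey grip ribs, and a straight steel rod 5 mm thick with a round end reaching 75 mm down from the handle. Origin at the foot of the handle, where the rod begins, on the rod's axis; z up along the handle. At the start it hangs upright in one of the rack's three holes, the foot of its handle resting on the rack's top. Grip its flat sides (14 mm apart, along its x).
- pin_tip (a point): Lower end of the pin's rod, 75 mm below the foot of the handle; axes as the pin's.
- rack: Wooden tool rack, fixed: 70 (x) x 220 (y) x 90 (z) mm, a 12 mm board on two cheeks with a row of three through holes of 10 mm, at y = -65, 0 and +65 mm on its centre line. Origin under its centre, on the bench. Its holes hold the pin, the awl and the screwdriver, in any order.
- awl: Awl with a pear-shaped wooden handle 34 mm across and 50 mm tall, hanging in the rack. Leave in place. Origin at the foot of the handle.
- driver: Screwdriver with a round black handle 26 mm across and 56 mm tall, hanging in the rack. Leave in place. Origin at the foot of the handle.
- tape: Roll of paper tape 76 mm across, 24 mm high, on the rear of the unit's top. Leave in place. Origin under its centre.
- knife: Snap-off knife, 145 mm long, lying on the bench at the left. Leave in place. Origin under its middle.
- bowl: Rubber plaster bowl, 130 mm across, 70 mm high, on the clear sheet at the left. Leave in place. Origin under its centre.
- plaster1: White lump of plaster about 45 x 35 x 30 mm on the clear sheet at the left. Leave in place. Origin under its centre.
- plaster2: White lump of plaster about 45 x 35 x 30 mm on the bench behind the rack. Leave in place. Origin under its centre.
- jar: White plastic jar with a grey cap, 70 mm across, 95 mm high, at the far right. Leave in place. Origin under its centre.
Not all that is in view belongs to the job. Leave any green look-alike of the pin alone.

How it is judged (in metres and radians):
On the way, in this order (a step that is already met when the one before it is completed fails the run):
1. the pin, pushed through the hole, trips the latch: its tip is more than 12 mm below the top of the unit, under the hole, and the tray has sprung out more than 8 mm (horizontal distance between pin_tip and hole below 0.006 m and z of pin_tip in the frame of hole below -0.012 m and value of joint tray above 0.008 m), for 0.05 s.
2. the tray is drawn out to its stop (more than 64 mm) (value of joint tray above 0.064 m), for 0.1 s.
At the end, for the whole second after the job is handed in: The tray is out to its stop (64 mm or more of 70), and the release pin hangs at rest and let go in the rack hole it was taken from, within 8 mm of where it was and upright within 7 degrees (value of joint tray above 0.064 m and distance of pin from where it was at the start of the episode below 0.008 m and angle between pin's own z axis and vertical below 0.12 rad and linear speed of pin below 0.02 m/s and contact force between the fingers and pin below 0.1 N); the robot touches nothing.
It fails at once if the pin is forced: it presses on the unit, its tray or its latch with 16 N or more (contact force between pin and unit above 16 N).
It fails at once if a bystander is disturbed: another tool, the tape, the knife, the bowl, a lump of plaster or the jar is moved more than 25 mm (distance of any of tape, knife, bowl, plaster1, plaster2, jar, awl, driver from where it was at the start of the episode above 0.025 m).
It also fails if it takes over 61 s, if anything falls off the work surface, if the arm or the gripper's body presses on something with over 40 N, if the wrist force passes 120 N, or if a joint passes its speed limit or range.

## Robot

A 6-joint arm with a two-finger parallel gripper is mounted at the origin on the work surface. World frame = base frame: x ahead of the robot, y to its left, z up, the work surface at z = 0. Lengths are in mm, angles in degrees, forces in N, time in s.
With the tool pointing down it reaches from about 275 to 825 mm from the base axis. Payload 5.2 kg.
Tool frame: the origin (TCP) lies on the centre line of the jaws, within the pads' length; the fingertips stand 25 mm ahead of it and the grasp point (between the pads) lies 6 mm ahead of it (finger_overhang is the distance from the TCP to the fingertips, in mm); x points along the fingers, z is the direction in which the jaws open and shut, and the axes are right-handed (so a half turn about x gives the same grasp; the last joint's range is limited). The gripper opens to 93 mm and grips with 3 to 60 N. Pads are 15 mm wide; open, the fingers measure 128 mm over their backs; the gripper's body (75 mm by 188 mm) begins 65 mm behind the grasp point.
Start: joints at [62.349, 14.817, 87.949, -0, 77.235, -11.62], TCP at [151.867, 528.622, 209.253] pointing down, gripper open.
Joint ranges: [-179.93, 179.93], [-52.35, 119.4], [10.71, 147.94], [-69.91, 249.91], [12.55, 155.21], [-178.61, 178.61]. Speed limits (degrees/s): [147.25, 147.25, 180, 180, 180, 180].

## Interface

Orientations are given as a 3x3 rotation matrix whose columns are the frame's x, y, z axes.
In Python, from station import read_state, read_camera, hand_in, finger_overhang gives the robot as it stands.
- The arm moves only by the shell command python3 -m crank 'ROWS' [FORCE]. ROWS is JSON, a list that holds one entry, the list of rows, each a list of 5 numbers: the shift along the tool's x, y, z in m, then the turn about the tool's x in rad, then the finger opening in m, from 0 to 0.093. A call has 1 to 5 rows; each row is the pose to reach, as a shift and turn from the pose measured when the call began, along the tool's axes at that moment; what a row does not reach only later rows make up. A row lasts 1/10 s, in which the tool goes at most 50 mm and 8.59 degrees, less where a joint would pass 70% of its speed; a pose out of reach is approached as far as the arm can. A call with a gripper value outside its range is refused whole. The fingers move at their own pace and stop on an object; FORCE is the grip in N (left out, the last holds). Time passes only in rows, so rows that repeat a pose let the fingers close. It gives the time, the measured TCP pose, the force and the opening at its end, in the units of the state.
- read_state(): the state, without advancing time (a new reading comes with each control period).
- read_camera(name): name is "side" or "top" or "wrist"; returns a dict with "img" (400x640x3 uint8, red, green, blue), "fx", "fy", "cx", "cy" (pixels), "k1" (the pictures are not rectified: a ray, as slopes to the right and down, at radius r is drawn at 1 + k1 r^2 times it, then the intrinsics apply), "position" and "attitude" of the camera in the world. Camera axes: x right, y up, looking along -z (the intrinsics and any distortion apply to the point x, -y, -z); pixel columns grow to the right and rows downward; lengths in mm; the calibration is good to about 2 mm. A picture is of the moment at which its call begins. There is no depth.
- hand_in(): hands the job in, once; it reports no verdict.
The state is a dict: "clock": time; "qpos": joint angles; "joint_vel": joint speeds; "tau": joint torques, N m; "position": TCP position; "orientation": TCP orientation; "contact_force": force on the tool from outside, world axes, zero at the start; "ft_torque": the same for the moment, N m; "finger_gap": finger opening in mm.
Only numpy, scipy, OpenCV 4.12 (cv2) and the standard library are available. Lean on these libraries where they do the work, as an engineer would, in place of code of your own. Each camera call takes 0.05 s, during which the arm holds its last target.

## Working session

There is one attempt and no reset: what is moved stays moved. The work goes in short steps, Python scripts to look and compute and a shell command to move; the robot and the scene stay as the last step left them, time stands still between calls to the robot, and variables do not carry over. Pictures are saved under pics/ and viewed, and the job is handed in when it is done.

```bash
ls; mkdir -p pics
python3 - <<'E'
from station import *
import cv2
s=read_state()
for k,v in s.items(): print(k,v)
for n in ["side","top","wrist"]:
    c=read_camera(n); cv2.imwrite(f"pics/{n}0.png",c["img"][:,:,::-1]); print(n,{k:v for k,v in c.items() if k!="img"})
print(finger_overhang)
E
```

```text
pics
clock 0.0
qpos [ 6.23487142e+01  1.48565255e+01  8.80098107e+01  5.63933864e-04
  7.72337371e+01 -1.16205924e+01]
joint_vel [ 0.09167641  0.0690752  -0.05097116  0.07720196 -0.03209701  0.05054577]
tau [ 1.36842973e-03 -4.37287474e+01 -2.84006131e+01  7.19132577e-02
  4.12952411e-02 -1.61266480e-04]
position [151.60752572 528.12233827 208.45226768]
orientation [[-8.19084140e-04 -9.61113148e-01  2.76153664e-01]
 [-1.54266960e-03  2.76154643e-01  9.61111978e-01]
 [-9.99998475e-01  3.61217715e-04 -1.70887392e-03]]
contact_force [ 0.04009072 -0.12098431  0.27143538]
ft_torque [ 0.05026414 -0.06559808  0.04427586]
finger_gap 92.8586965615851
side {'fx': 409.36680706537214, 'fy': 409.36680706537214, 'cx': 318.500296541524, 'cy': 199.95237497689658, 'k1': -0.01754445258268289, 'position': array([ 360.46496931, -877.92472841,  936.82178456]), 'attitude': array([[ 0.96302579,  0.16917043, -0.20967281],
       [-0.26900228,  0.64655979, -0.71386148],
       [ 0.01480176,  0.74386948,  0.66816098]])}
top {'fx': 402.089063799798, 'fy': 402.089063799798, 'cx': 327.0134383933513, 'cy': 196.92286924697459, 'k1': -0.07205783738947544, 'position': array([ 418.65897714,  -21.07053993, 1320.52973845]), 'attitude': array([[ 0.00856929,  0.98612673, -0.16577283],
       [-0.99990992,  0.00673766, -0.01160825],
       [-0.01033028,  0.16585737,  0.98609564]])}
wrist {'fx': 316.8472182031364, 'fy': 316.8472182031364, 'cx': 320.11686674453546, 'cy': 201.4019423921853, 'k1': -0.05234814349531531, 'position': array([ 75.30499082, 552.24376642, 384.44049514]), 'attitude': array([[ 0.27635517, -0.91992192, -0.2781573 ],
       [ 0.96105488,  0.2641782 ,  0.08113814],
       [-0.00115766, -0.28974738,  0.95710246]])}
25.0
```

View pics/side0.png

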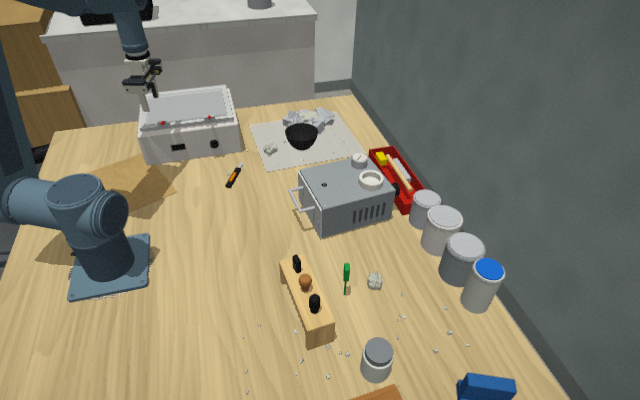

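View pics/top0.png

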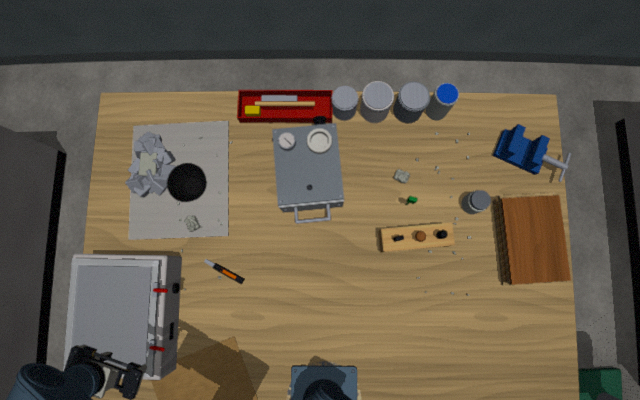

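View pics/wrist0.png

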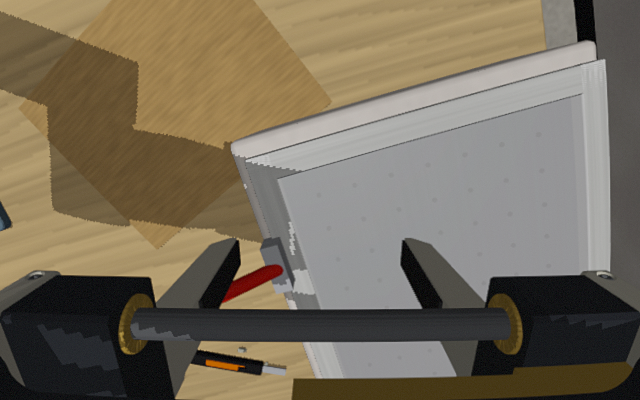

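Run:
```python
import cv2,numpy as np
t=cv2.imread("pics/top0.png"); s=cv2.imread("pics/side0.png")
a=cv2.resize(t[215:260,370:465],None,fx=7,fy=7,interpolation=cv2.INTER_CUBIC)
b=cv2.resize(t[118:228,265:355],None,fx=5,fy=5,interpolation=cv2.INTER_CUBIC)
c=cv2.resize(s[245:350,265:345],None,fx=5.5,fy=5.5,interpolation=cv2.INTER_CUBIC)
cv2.imwrite("pics/a.png",a);cv2.imwrite("pics/b.png",b);cv2.imwrite("pics/c.png",c)
```

```text
(no output)
```

View pics/a.png

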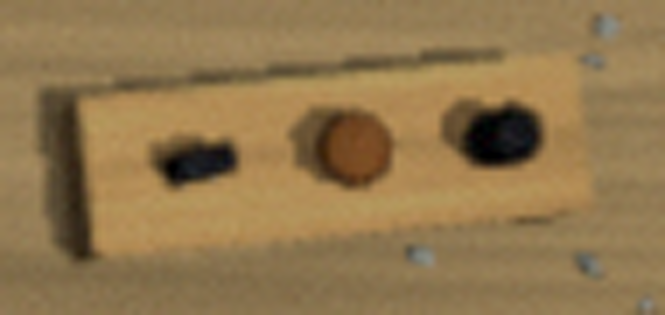

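View pics/b.png

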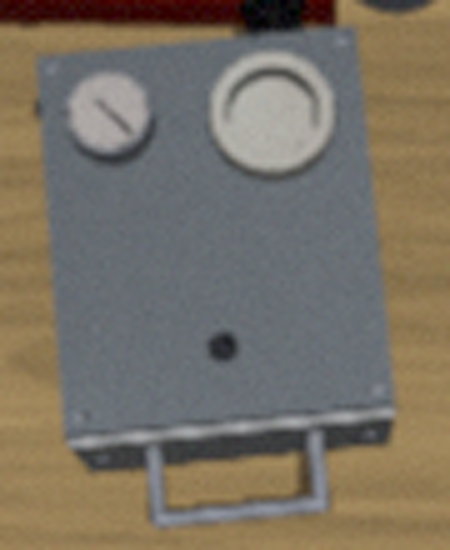

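View pics/c.png

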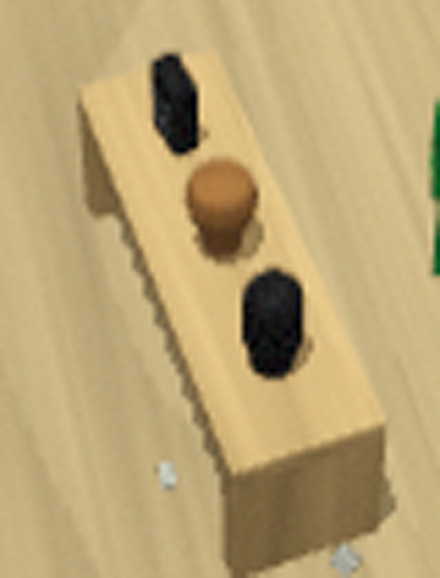

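```bash
cat > h.py <<'E'
import numpy as np,cv2
from scipy.optimize import least_squares
import station
def cam(n):
    return station.read_camera(n)
def proj(c,P):
    P=np.atleast_2d(P); q=(P-c["position"])@c["attitude"]
    u=np.c_[q[:,0]/-q[:,2],-q[:,1]/-q[:,2]]
    r2=(u**2).sum(1,keepdims=True); u=u*(1+c["k1"]*r2)
    return u*[c["fx"],c["fy"]]+[c["cx"],c["cy"]]
def ray(c,px):
    K=np.array([[c["fx"],0,c["cx"]],[0,c["fy"],c["cy"]],[0,0,1]])
    u=cv2.undistortPoints(np.array([[px]],float),K,np.array([c["k1"],0,0,0]))[0,0]
    d=c["attitude"]@np.array([u[0],-u[1],-1]); return d/np.linalg.norm(d)
def onplane(c,px,z):
    d=ray(c,px); return c["position"]+d*(z-c["position"][2])/d[2]
def tri(pairs):
    A=0;b=0
    for c,px in pairs:
        d=ray(c,px);M=np.eye(3)-np.outer(d,d);A=A+M;b=b+M@c["position"]
    return np.linalg.solve(A,b)
def fit(obs,x0):
    """obs list of (cam, local xyz, px); x0 = x,y,yaw(rad)"""
    def res(p):
        R=np.array([[np.cos(p[2]),-np.sin(p[2]),0],[np.sin(p[2]),np.cos(p[2]),0],[0,0,1]])
        return np.concatenate([(proj(c,R@np.array(l)+[p[0],p[1],0])[0]-px) for c,l,px in obs])
    s=least_squares(res,x0,loss='soft_l1'); return s.x,res(s.x).reshape(-1,2)
def crop(c,name,x0,y0,x1,y1,f):
    cv2.imwrite(name,cv2.resize(c["img"][y0:y1,x0:x1,::-1],None,fx=f,fy=f,interpolation=cv2.INTER_CUBIC))
E
python3 - <<'E'
from h import *
T=cam("top");S=cam("side")
A=lambda x,y:((x+.5)/7-.5+370,(y+.5)/7-.5+215)
B=lambda x,y:((x+.5)/5-.5+265,(y+.5)/5-.5+118)
C=lambda x,y:((x+.5)/5.5-.5+265,(y+.5)/5.5-.5+245)
tr=[(T,(35,110,90),A(80,95)),(T,(-35,110,90),A(95,255)),(T,(-35,-110,90),A(592,207)),(T,(35,-110,90),A(578,55))]
sr=[(S,(-35,110,90),C(80,90)),(S,(35,110,90),C(213,50)),(S,(-35,-110,90),C(232,472)),(S,(35,-110,90),C(384,427))]
for o in (tr,sr,tr+sr):
    p,r=fit(o,[400,-240,0]);print("rack",p[:2],np.degrees(p[2]),np.abs(r).max()); 
    print(" pin hole",p[:2]+65*np.array([-np.sin(p[2]),np.cos(p[2])]))
un=[(T,(120,100,130),B(38,57)),(T,(120,-100,130),B(355,30)),(T,(-75,0,130),B(222,347)),(T,(-120,100,130),B(70,436)),(T,(-120,-100,130),B(393,408))]
p,r=fit(un,[600,0,0]);print("unit",p[:2],np.degrees(p[2]),r.round(1).tolist())
print(onplane(T,B(222,347),130))
print("pin top",onplane(T,A(198,158),138))
crop(S,"pics/d.png",280,145,400,240,6)
E
```

```text
rack [ 504.9328248  -285.28746021] 5.1399870910090355 0.5947421521159413
 pin hole [ 499.10951259 -220.54883932]
rack [ 503.98507673 -285.18421401] 5.1214177366183975 0.663562785603176
 pin hole [ 498.18274638 -220.4437092 ]
rack [ 504.36651564 -285.2064936 ] 5.093850906708768 0.8103293660983297
 pin hole [ 498.59533468 -220.4632046 ]
unit [722.24305928  54.38323977] -714.3182032609166 [[-0.2, -0.1], [0.5, -0.5], [0.2, 0.4], [-1.4, 0.3], [0.4, -0.2]]
[648.78581848  47.5548498  130.        ]
pin top [ 499.12134975 -216.20459457  138.        ]
```

View pics/d.png

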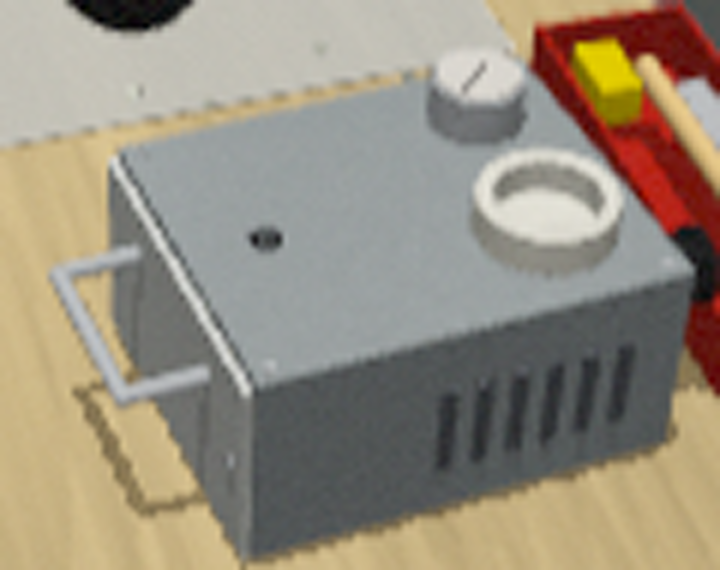

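Run:
```python
from h import *
T=cam("top");S=cam("side")
B=lambda x,y:((x+.5)/5-.5+265,(y+.5)/5-.5+118)
D=lambda x,y:((x+.5)/6-.5+280,(y+.5)/6-.5+145)
un=[(T,(120,100,130),B(38,57)),(T,(120,-100,130),B(355,30)),(T,(-75,0,130),B(222,347)),(T,(-120,100,130),B(68,438)),(T,(-120,-100,130),B(393,408))]
us=[(S,(-120,100,130),D(117,157)),(S,(-120,-100,130),D(250,385)),(S,(120,-100,130),D(690,272)),(S,(-75,0,130),D(266,239)),(S,(-120,-100,0),D(248,560)),(S,(120,-100,0),D(668,435))]
for o in (un,us,un+us):
    p,r=fit(o,[720,50,0.1]);print("unit",p[:2],np.degrees(p[2]),r.round(1).tolist())
    c,s=np.cos(p[2]),np.sin(p[2]); print(p[:2]-75*np.array([c,s]))
print(onplane(S,D(266,239),130),onplane(T,B(222,347),130),tri([(S,D(266,239)),(T,B(222,347))]))
s=station.read_state(); print(s["clock"])
```

```text
unit [721.96514122  54.47616907] 5.722891278270437 [[-0.3, 0.0], [0.4, -0.5], [0.2, 0.5], [-1.0, 0.0], [0.4, -0.1]]
[647.33895551  46.99737198]
unit [722.75265683  58.04851734] 5.92702858477247 [[-0.2, -2.0], [0.8, -0.3], [0.4, -0.4], [-0.4, -0.2], [0.3, 1.2], [-1.5, 2.7]]
[648.15359069  50.30388502]
unit [722.15696134  55.4643062 ] 5.768124191826317 [[-0.6, 0.0], [0.1, -0.5], [-0.1, 0.4], [-1.2, -0.0], [0.1, -0.2], [-0.1, -1.6], [0.7, 0.3], [0.6, 0.2], [-0.4, 0.3], [0.2, 1.8], [-1.3, 3.4]]
[647.53670312  47.92659681]
[649.068251    48.84332448 130.        ] [648.78581848  47.5548498  130.        ] [648.60021037  47.48075228 131.18399106]
0.35
```

```bash
cat >> h.py <<'E'
def goal(x,y,z,yaw=None):
    s=station.read_state(); R=s["orientation"]; d=R.T@(np.array([x,y,z])-s["position"])/1000
    yc=np.degrees(np.arctan2(R[1,2],R[0,2])); t=0
    if yaw is not None: t=-np.radians((yaw-yc+180)%360-180)
    print("shift",d.round(4).tolist(),"turn",round(t,4),"| pos",s["position"].round(1),"yaw",round(yc,2),"tilt",R[2,:].round(4),"F",s["contact_force"].round(2),"gap",round(s["finger_gap"],1),"t",s["clock"])
E
python3 -m crank '[[[-0.02,-0.036,-0.041,0.12,0.093],[-0.02,-0.072,-0.082,0.25,0.093],[-0.02,-0.108,-0.123,0.38,0.093],[-0.02,-0.144,-0.164,0.5,0.093],[-0.02,-0.18,-0.208,0.6,0.093]]]' 40
python3 -c "
from h import *
goal(498.7,-220.4,230,5.1)"
```

```text
clock: 0.85
position: [256.4, 303.1, 229.3]
orientation: [[0.001, -0.634, 0.773], [-0.0, 0.773, 0.634], [-1.0, -0.001, 0.001]]
contact_force: [1.1, 0.1, 0.0]
finger_gap: 92.6
shift [-0.0005, -0.5584, -0.1448] turn 0.5982 | pos [256.4 303.1 229.3] yaw 39.38 tilt [-1.e+00 -5.e-04  5.e-04] F [1.06 0.11 0.04] gap 92.6 t 0.85
```

```bash
python3 -m crank '[[[0,-0.047,-0.012,0.12,0.093],[0,-0.094,-0.024,0.25,0.093],[0,-0.141,-0.036,0.38,0.093],[0,-0.188,-0.049,0.5,0.093],[0,-0.235,-0.061,0.6,0.093]]]'
python3 -c "
from h import *
goal(498.7,-220.4,230,5.1)"
```

```text
clock: 1.35
position: [358.7, 80.8, 229.8]
orientation: [[0.002, -0.082, 0.997], [0.0, 0.997, 0.082], [-1.0, -0.0, 0.002]]
contact_force: [0.8, 0.8, -0.5]
finger_gap: 92.9
shift [0.0, -0.3117, 0.1148] turn -0.0067 | pos [358.7  80.8 229.8] yaw 4.72 tilt [-1.0e+00 -1.0e-04  2.1e-03] F [ 0.85  0.81 -0.5 ] gap 92.9 t 1.35
```

```bash
python3 -m crank '[[[0,-0.046,0.017,0,0.093],[0,-0.092,0.034,0,0.093],[0,-0.138,0.051,0,0.093],[0,-0.184,0.068,0,0.093],[0,-0.23,0.085,0,0.093]]]'
python3 -m crank '[[[0,-0.03,0.011,0,0.093],[0,-0.06,0.022,-0.007,0.093],[0,-0.075,0.028,-0.007,0.093],[0,-0.075,0.028,-0.007,0.093],[0,-0.075,0.028,-0.007,0.093]]]'
python3 -c "
from h import *
goal(498.7,-220.4,230,5.1)
W=cam('wrist');cv2.imwrite('pics/w1.png',W['img'][:,:,::-1])
print(proj(W,[[498.6,-220.4,90],[498.6,-220.4,138]]))
"
```

```text
clock: 1.85
position: [462.8, -143.6, 230.1]
orientation: [[0.003, -0.082, 0.997], [-0.0, 0.997, 0.082], [-1.0, -0.0, 0.003]]
contact_force: [1.1, 0.6, 0.2]
finger_gap: 92.9
clock: 2.35
position: [496.3, -214.9, 230.0]
orientation: [[0.002, -0.088, 0.996], [0.001, 0.996, 0.088], [-1.0, 0.001, 0.002]]
contact_force: [0.0, 0.2, 0.5]
finger_gap: 92.8
shift [-0.0, -0.0056, 0.0019] turn -0.0004 | pos [ 496.3 -214.9  230. ] yaw 5.08 tilt [-1.      0.001   0.0019] F [0.04 0.24 0.51] gap 92.8 t 2.35
[[320.05978556 194.50837979]
 [320.2227776  208.9240142 ]]
```

View pics/w1.png

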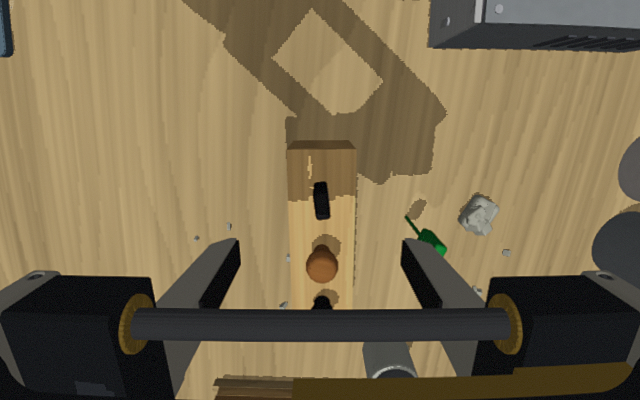

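```bash
python3 -c "
import cv2
i=cv2.imread('pics/w1.png')
cv2.imwrite('pics/w1z.png',cv2.resize(i[170:240,280:365],None,fx=8,fy=8,interpolation=cv2.INTER_CUBIC))"
```

```text
(no output)
```

View pics/w1z.png

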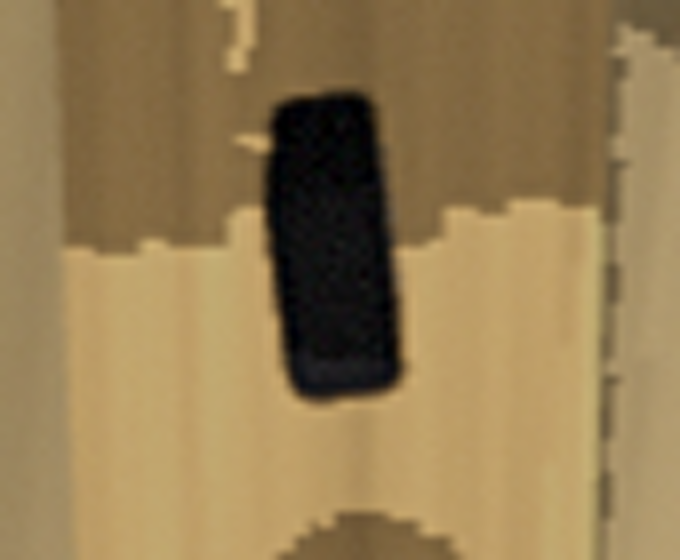

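```bash
python3 -c "
from h import *
W=cam('wrist')
q=lambda x,y:((x+.5)/8-.5+280,(y+.5)/8-.5+170)
for p in [(275,98),(372,95),(398,375),(292,385),(334,238)]: print(onplane(W,q(*p),138))
goal(499,-217,190,9.6)
T=cam('top');crop(T,'pics/t1.png',370,200,465,260,7)
"
```

```text
[ 490.95763213 -195.91727783  138.        ]
[ 501.40797419 -194.65676035  138.        ]
[ 507.34906887 -226.429213    138.        ]
[ 495.61341955 -228.65708332  138.        ]
[ 498.75910929 -211.11823322  138.        ]
shift [0.0404, -0.0028, 0.0023] turn -0.0777 | pos [ 496.3 -214.4  230.4] yaw 5.15 tilt [-1.0e+00  3.0e-04  2.5e-03] F [ 0.84  0.02 -0.17] gap 93.0 t 2.45
```

View pics/t1.png

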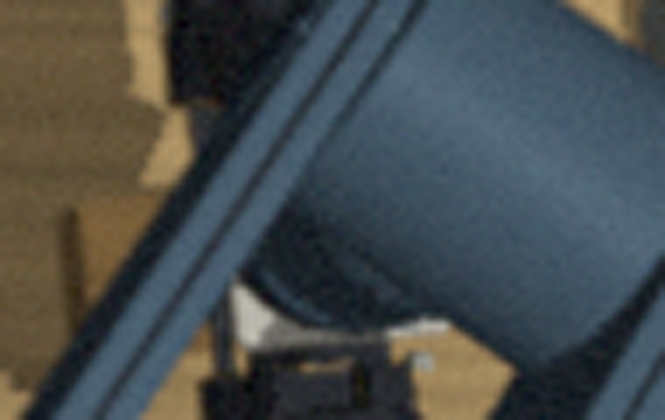

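```bash
python3 -c "
from h import *
W=cam('wrist')
print(onplane(W,(287.5,149.5),90),onplane(W,(356,149.5),90))
c,s=np.cos(np.radians(5.1)),np.sin(np.radians(5.1))
print([ (504.4+c*a-s*110,-285.2+s*a+c*110) for a in(-35,35)])
goal(499.3,-215.8,190,9.6)
"
```

```text
[ 462.42240501 -176.7598909    90.        ] [ 530.37863421 -170.66943787   90.        ]
[(np.float64(459.7601900553145), np.float64(-178.74678319514078)), (np.float64(529.4830646340683), np.float64(-172.52418241448993))]
shift [0.0406, -0.0014, 0.0025] turn -0.0775 | pos [ 496.6 -214.6  230.6] yaw 5.16 tilt [-1.e+00 -3.e-04  3.e-03] F [ 0.95  0.93 -0.86] gap 93.2 t 2.55
```

```bash
python3 -m crank '[[[0.02,-0.001,0.0025,-0.04,0.045],[0.04,-0.001,0.0025,-0.0775,0.045],[0.04,-0.001,0.0025,-0.0775,0.045],[0.04,-0.001,0.0025,-0.0775,0.045],[0.04,-0.001,0.0025,-0.0775,0.045]]]'
python3 -c "
from h import *
goal(499.3,-215.8,122,9.6)
W=cam('wrist');cv2.imwrite('pics/w2.png',W['img'][:,:,::-1])
"
```

```text
clock: 3.05
position: [499.8, -215.4, 192.0]
orientation: [[0.005, -0.166, 0.986], [-0.001, 0.986, 0.166], [-1.0, -0.002, 0.004]]
contact_force: [0.5, -0.2, 0.8]
finger_gap: 57.7
shift [0.07, -0.0001, -0.0009] turn -0.0003 | pos [ 499.8 -215.4  192. ] yaw 9.58 tilt [-1.     -0.0019  0.0044] F [ 0.51 -0.22  0.78] gap 57.7 t 3.05
```

View pics/w2.png

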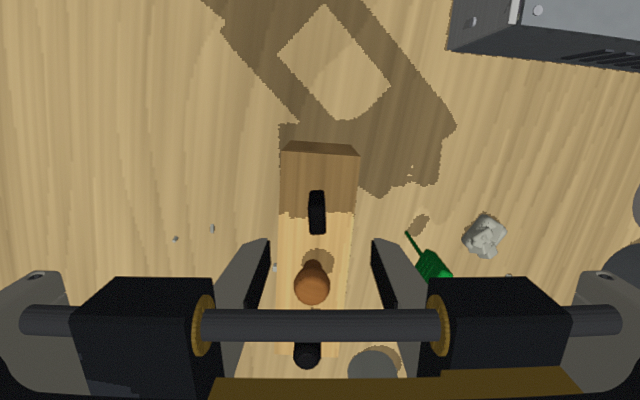

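```bash
python3 -m crank '[[[0.015,0,-0.001,0,0.045],[0.03,0,-0.001,0,0.045],[0.045,0,-0.001,0,0.045],[0.045,0,-0.001,0,0.045]]]'
python3 -c "
from h import *
goal(499.3,-215.8,122,9.6)
W=cam('wrist');cv2.imwrite('pics/w3.png',W['img'][:,:,::-1])
S=cam('side');crop(S,'pics/s3.png',240,200,380,320,5)
"
```

```text
clock: 3.5
position: [498.3, -215.3, 146.0]
orientation: [[0.003, -0.166, 0.986], [0.0, 0.986, 0.166], [-1.0, -0.0, 0.003]]
contact_force: [0.6, -1.3, 0.9]
finger_gap: 45.1
shift [0.024, -0.0007, 0.0008] turn -0.0007 | pos [ 498.3 -215.3  146. ] yaw 9.56 tilt [-1.0e+00 -4.0e-04  2.8e-03] F [ 0.63 -1.29  0.94] gap 45.1 t 3.5
```

View pics/w3.png

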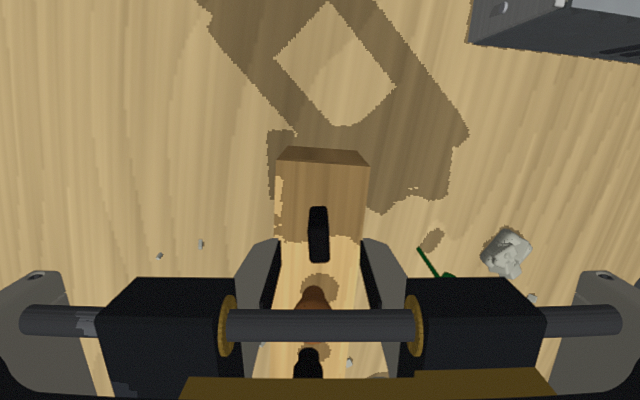

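View pics/s3.png

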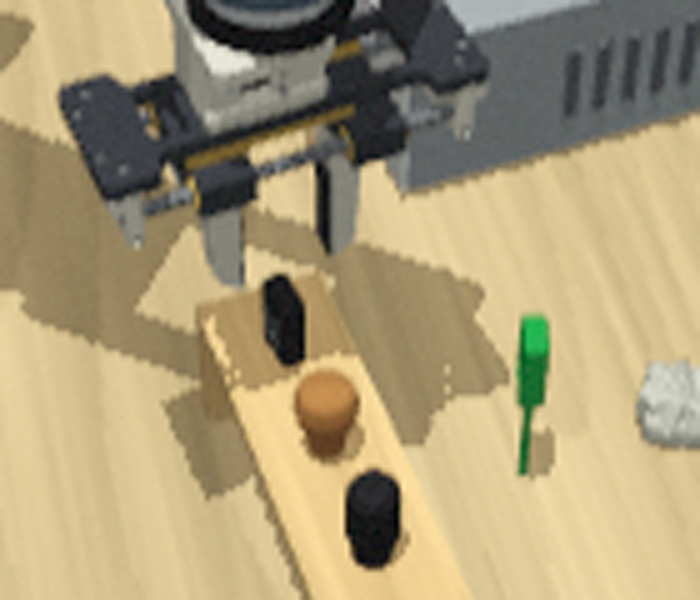

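```bash
python3 -c "
from h import *
W=cam('wrist');S=cam('side')
s=station.read_state();R=s['orientation'];p=s['position']
for o in (-31,-22.5,0,22.5,31):
  P=p+25*R[:,0]+o*R[:,2]; print(o,P.round(1),proj(W,P).round(1),((proj(S,P)-[240,200])*5).round(0))
for P in ([499.3,-215.8,138],[499.3,-215.8,90],[499.3,-219,138]): print(proj(W,P).round(1),((proj(S,P)-[240,200])*5).round(0))
"
```

```text
-31 [ 469.4 -221.5  123.1] [[272.9 232.1]] [[227. 321.]]
-22.5 [ 477.7 -220.1  123.1] [[285.3 232.1]] [[243. 315.]]
0 [ 499.9 -216.4  123.2] [[318.4 232.1]] [[283. 301.]]
22.5 [ 522.1 -212.6  123.4] [[351.4 232.1]] [[324. 287.]]
31 [ 530.5 -211.2  123.4] [[363.8 232. ]] [[339. 281.]]
[[317.6 240.1]] [[281. 282.]]
[[317.6 215. ]] [[283. 341.]]
[[316.7 244.6]] [[283. 286.]]
```

```bash
python3 -c "
from h import *
W=cam('wrist');S=cam('side')
crop(W,'pics/w3z.png',220,195,420,345,4)
crop(S,'pics/s3z.png',270,230,320,275,13)
"
```

```text
(no output)
```

View pics/w3z.png

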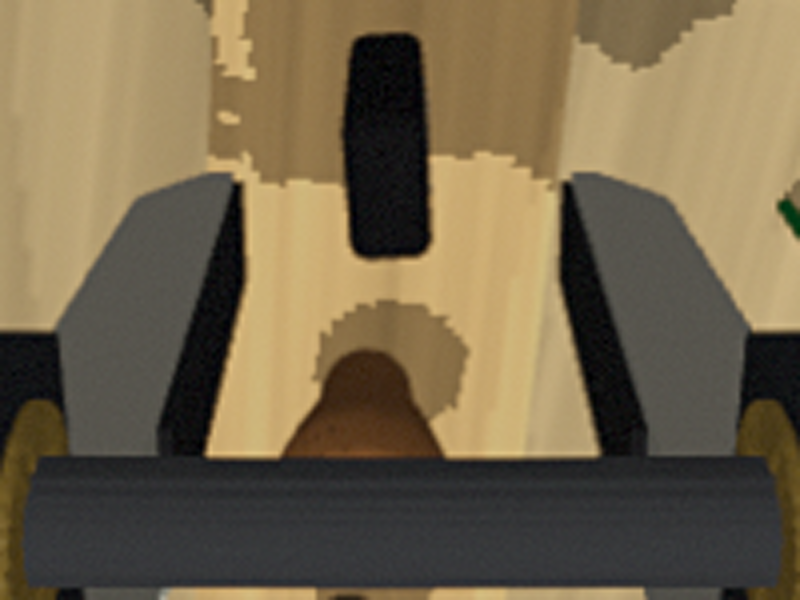

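View pics/s3z.png

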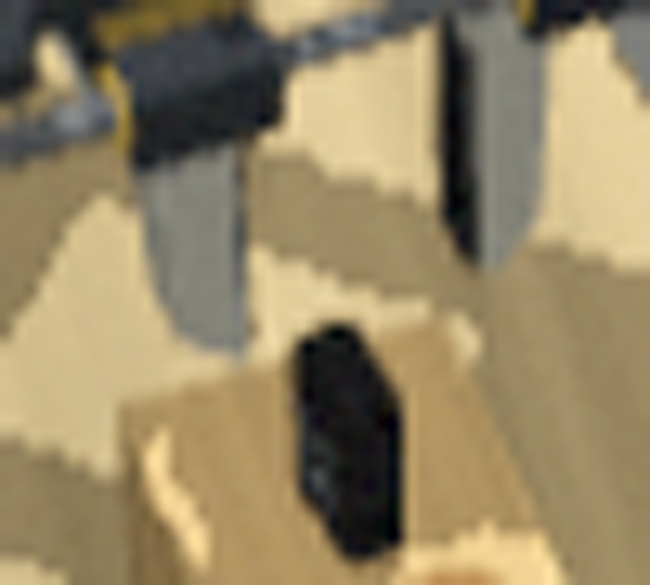

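```bash
python3 -c "
from h import *
W=cam('wrist');S=cam('side');s=station.read_state()
for a,b in (((288.2,256.6),(280.6,265.8)),((306.7,250.2),(360,265.8))):
  P=tri([(S,a),(W,b)]);print(P,proj(S,P),proj(W,P), s['orientation'].T@(P-s['position']))
print(s['position'],s['clock'])
M=s['orientation'].T@(W['position']-s['position']);print(M)
"
```

```text
[ 478.01850762 -227.40771016  156.91340539] [[288.79623745 256.52906992]] [[278.18521503 265.09187615]] [ -9.3178106   -7.66774389 -22.93829976]
[ 525.51825083 -219.59058024  157.82172084] [[306.65332192 250.21735634]] [[360.20897046 265.84898856]] [-9.96304124 -7.86914195 25.20421033]
[ 499.41473592 -216.04726877  147.69802301] 3.9
[-176.22264962   81.89010542    1.43532354]
```

```bash
python3 -m crank '[[[0.009,0,0,0,0.045],[0.018,0,0,0,0.045],[0.026,0,0,0,0.045],[0.026,0,0,0,0.045],[0.026,0,0,0,0.045]]]'
python3 -c "
from h import *
goal(499.3,-215.8,120,9.6)
W=cam('wrist');S=cam('side')
crop(W,'pics/w4z.png',220,195,420,345,4)
crop(S,'pics/s4z.png',260,220,330,285,9)
print(proj(S,[[499.3,-217,z] for z in (90,95,130,138)]))
"
```

```text
clock: 4.4
position: [499.3, -215.9, 121.1]
orientation: [[0.005, -0.166, 0.986], [-0.001, 0.986, 0.166], [-1.0, -0.002, 0.005]]
contact_force: [-0.1, -0.4, -0.4]
finger_gap: 44.9
shift [0.0011, 0.0001, -0.0] turn -0.0003 | pos [ 499.3 -215.9  121.1] yaw 9.58 tilt [-1.     -0.0021  0.0046] F [-0.06 -0.39 -0.42] gap 44.9 t 4.4
[[296.78259666 268.65014699]
 [296.74246875 267.43609615]
 [296.45451548 258.71758587]
 [296.38691173 256.66902596]]
```

View pics/w4z.png

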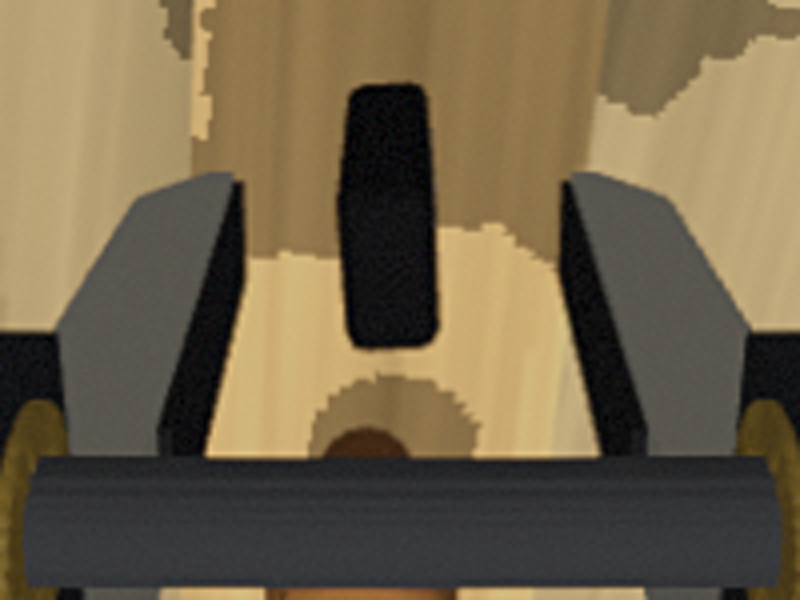

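View pics/s4z.png

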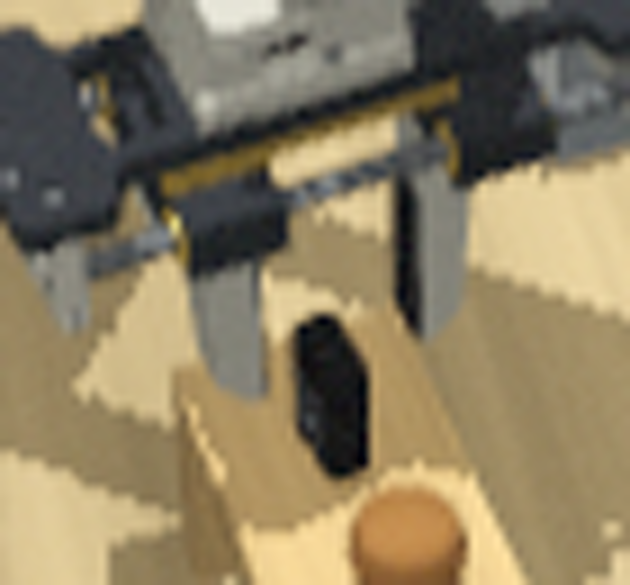

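```bash
python3 -m crank '[[[0.005,0,0,0,0.045],[0.008,0,0,0,0.045],[0.008,0,0,0,0.045]]]'
python3 -m crank '[[[0.003,0,0,0,0.045],[0.006,0,0,0,0.045],[0.006,0,0,0,0.045]]]'
```

```text
clock: 4.8
position: [499.5, -216.0, 113.3]
orientation: [[0.005, -0.166, 0.986], [-0.002, 0.986, 0.166], [-1.0, -0.002, 0.005]]
contact_force: [0.1, 0.1, 0.7]
finger_gap: 44.8
clock: 5.1
position: [499.2, -215.8, 106.7]
orientation: [[0.005, -0.166, 0.986], [-0.001, 0.986, 0.166], [-1.0, -0.002, 0.004]]
contact_force: [0.5, 0.4, -0.4]
finger_gap: 44.7
```

```bash
python3 -m crank '[[[0.005,0,0,0,0.045],[0.010,0,0,0,0.045],[0.010,0,0,0,0.045]]]'
python3 -c "
from h import *
goal(499.3,-215.8,96,9.6)
W=cam('wrist');S=cam('side')
crop(W,'pics/w5z.png',220,195,420,345,4)
crop(S,'pics/s5z.png',260,220,330,285,9)
"
```

```text
clock: 5.4
position: [498.7, -215.4, 95.7]
orientation: [[0.003, -0.166, 0.986], [-0.0, 0.986, 0.166], [-1.0, -0.001, 0.003]]
contact_force: [-0.1, 0.3, 0.0]
finger_gap: 45.2
shift [-0.0003, -0.0005, 0.0006] turn -0.0003 | pos [ 498.7 -215.4   95.7] yaw 9.58 tilt [-1.e+00 -6.e-04  3.e-03] F [-0.1   0.32  0.02] gap 45.2 t 5.4
```

View pics/w5z.png

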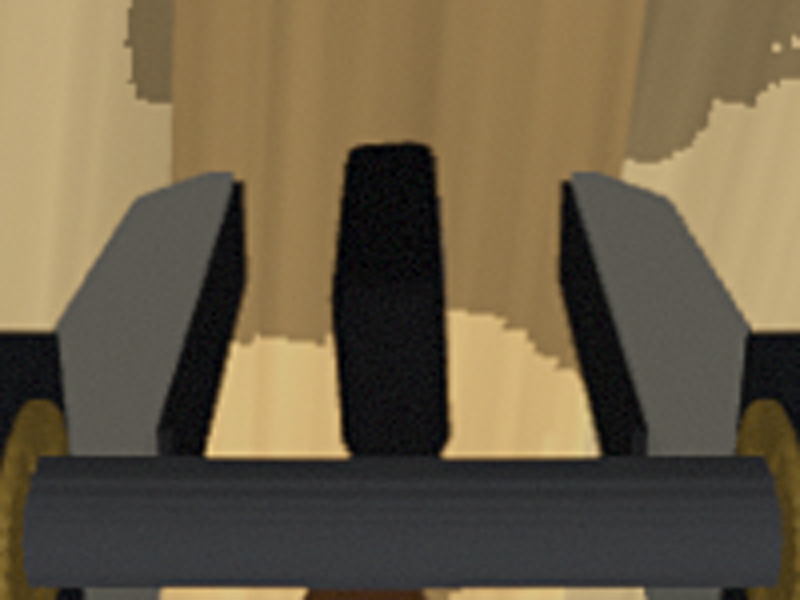

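View pics/s5z.png

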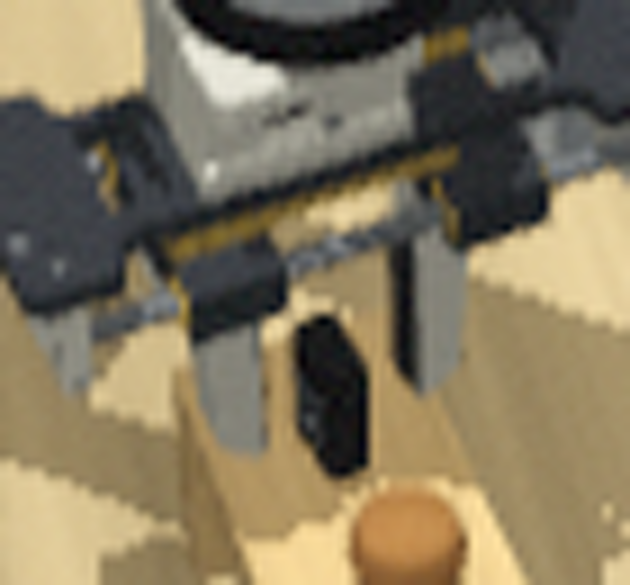

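```bash
python3 -m crank '[[[0.0,-0.0045,-0.0012,0,0.045],[0.0,-0.0045,-0.0012,0,0.045],[0.0,-0.0045,-0.0012,0,0.0]]]' 30
python3 -m crank '[[[0.0,0,0,0,0],[0.0,0,0,0,0],[0.0,0,0,0,0],[0,0,0,0,0],[0,0,0,0,0]]]' 30
python3 -c "
from h import *
goal(499.3,-215.8,96,9.6)
W=cam('wrist');S=cam('side')
crop(W,'pics/w6z.png',220,195,420,345,4)
crop(S,'pics/s6z.png',260,220,330,285,9)
"
```

```text
clock: 5.8
position: [498.7, -220.6, 96.6]
orientation: [[0.004, -0.166, 0.986], [-0.001, 0.986, 0.166], [-1.0, -0.002, 0.004]]
contact_force: [-0.1, -0.3, -0.3]
finger_gap: 40.8
clock: 6.3
position: [498.7, -220.6, 96.6]
orientation: [[0.004, -0.166, 0.986], [-0.001, 0.986, 0.166], [-1.0, -0.002, 0.004]]
contact_force: [0.5, -0.2, 0.4]
finger_gap: 13.8
shift [0.0006, 0.0046, 0.0013] turn -0.0006 | pos [ 498.7 -220.6   96.6] yaw 9.56 tilt [-1.     -0.0016  0.0041] F [ 0.46 -0.22  0.35] gap 13.8 t 6.3
```

View pics/w6z.png

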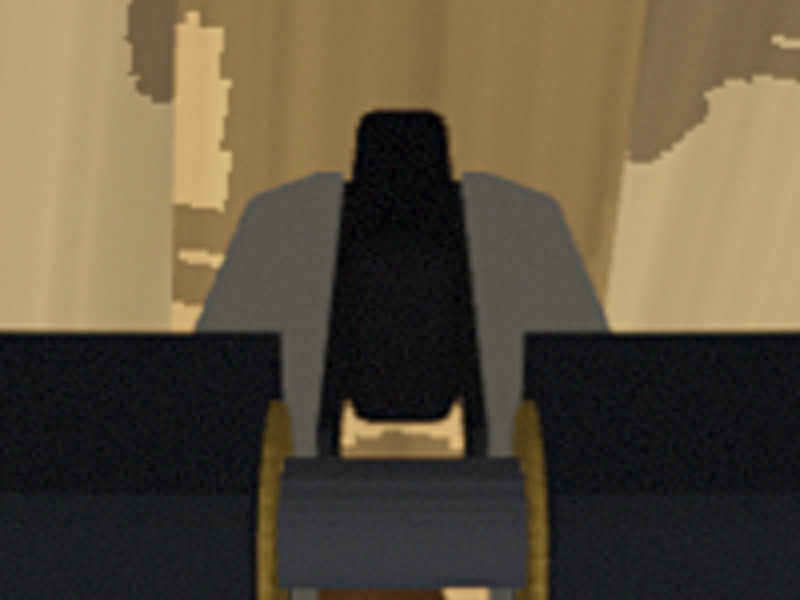

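View pics/s6z.png

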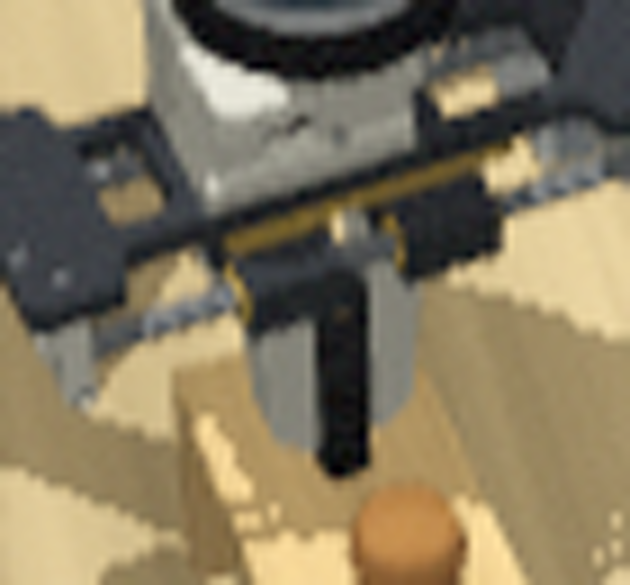

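```bash
python3 -m crank '[[[-0.01,0,0,0,0],[-0.03,0,0,0,0],[-0.055,0,0,0,0],[-0.085,0,0,0,0],[-0.115,0,0,0,0]]]' 40
python3 -m crank '[[[-0.025,0,0,0,0],[-0.03,0,0,0,0],[-0.03,0,0,0,0]]]' 40
python3 -c "
from h import *
goal(648.7,48,235,5.1)
S=cam('side')
crop(S,'pics/s7.png',240,180,360,280,6)
"
```

```text
clock: 6.9
position: [498.0, -220.3, 213.3]
orientation: [[0.004, -0.166, 0.986], [-0.001, 0.986, 0.166], [-1.0, -0.002, 0.004]]
contact_force: [0.4, -1.0, -0.7]
finger_gap: 13.8
clock: 7.2
position: [498.2, -220.5, 244.1]
orientation: [[0.006, -0.166, 0.986], [-0.002, 0.986, 0.166], [-1.0, -0.003, 0.006]]
contact_force: [0.2, 0.2, -1.1]
finger_gap: 13.8
shift [0.0095, 0.2398, 0.1929] turn 0.0779 | pos [ 498.2 -220.5  244.1] yaw 9.57 tilt [-1.     -0.0031  0.0056] F [ 0.25  0.15 -1.1 ] gap 13.8 t 7.2
```

View pics/s7.png

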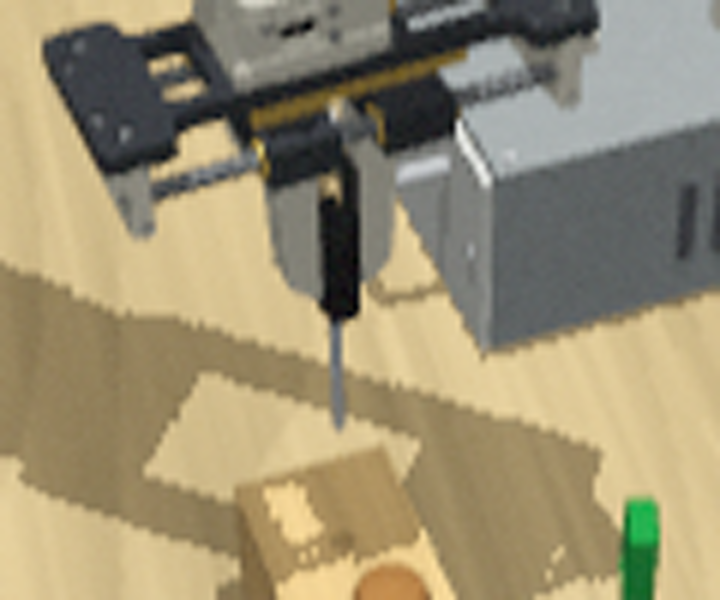

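```bash
python3 -m crank '[[[0,0.035,0.028,0,0],[0,0.072,0.058,0,0],[0,0.108,0.087,0,0],[0,0.144,0.116,0,0],[0,0.18,0.145,0,0]]]' 40
python3 -m crank '[[[0,0.03,0.024,0,0],[0,0.05,0.04,0,0],[0,0.055,0.044,0,0],[0,0.055,0.044,0,0],[0,0.055,0.044,0,0]]]' 40
python3 -c "
from h import *
goal(648.7,48,225)
T=cam('top');S=cam('side');W=cam('wrist')
crop(S,'pics/s8.png',290,140,360,200,10)
crop(T,'pics/t8.png',280,150,350,210,10)
cv2.imwrite('pics/w8.png',W['img'][:,:,::-1])
"
```

```text
clock: 7.75
position: [610.3, -16.6, 240.6]
orientation: [[-0.0, -0.166, 0.986], [0.0, 0.986, 0.166], [-1.0, 0.0, 0.0]]
contact_force: [1.0, -0.0, -0.8]
finger_gap: 13.9
clock: 8.25
position: [643.8, 43.9, 239.5]
orientation: [[-0.002, -0.165, 0.986], [-0.0, 0.986, 0.165], [-1.0, 0.0, -0.002]]
contact_force: [-0.7, -0.0, -0.9]
finger_gap: 13.3
shift [0.0145, 0.0033, 0.0056] turn 0 | pos [643.8  43.9 239.5] yaw 9.52 tilt [-1.0e+00  1.0e-04 -2.2e-03] F [-0.74 -0.04 -0.94] gap 13.3 t 8.25
```

View pics/s8.png

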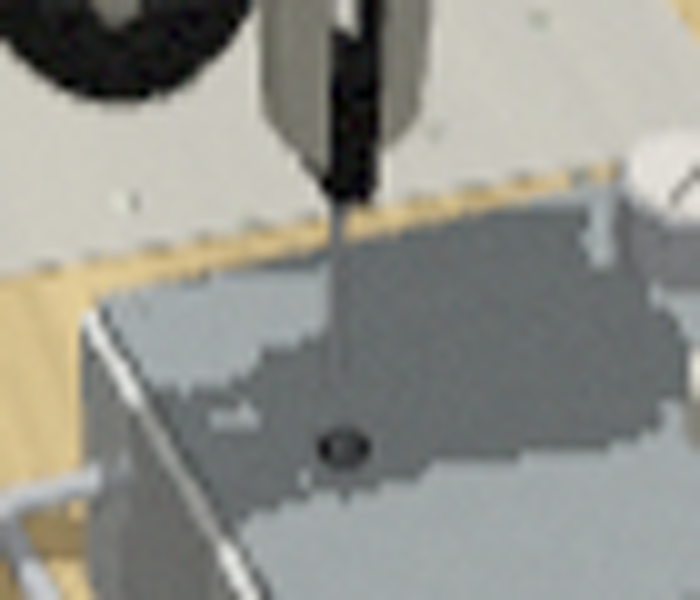

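View pics/t8.png

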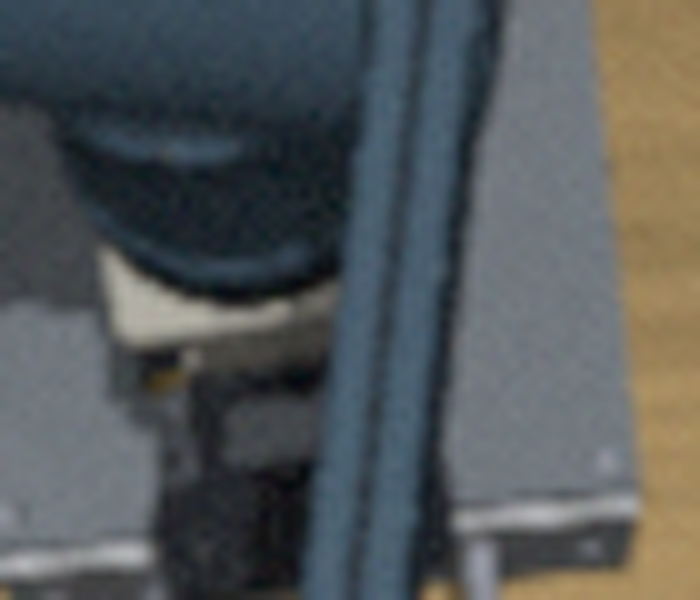

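View pics/w8.png

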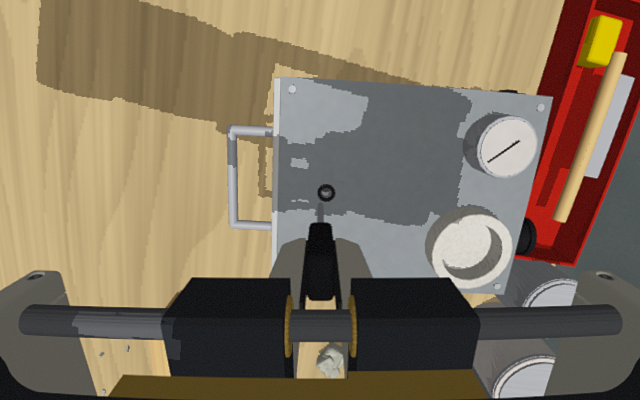

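```bash
python3 -c "
from h import *
goal(648.7,48,225)
S=cam('side');W=cam('wrist')
crop(W,'pics/w9.png',290,175,360,235,10)
i=S['img'][150:195,305:345,::-1]
i=np.clip((i.astype(float)-60)*1.8,0,255).astype(np.uint8)
cv2.imwrite('pics/s9.png',cv2.resize(i,None,fx=13,fy=13,interpolation=cv2.INTER_CUBIC))
"
```

```text
shift [0.0156, 0.0038, 0.0052] turn 0 | pos [644.1  43.4 240.6] yaw 9.45 tilt [-1.e+00 -1.e-04 -3.e-04] F [-0.26 -0.43 -0.23] gap 13.8 t 8.4
```

View pics/w9.png

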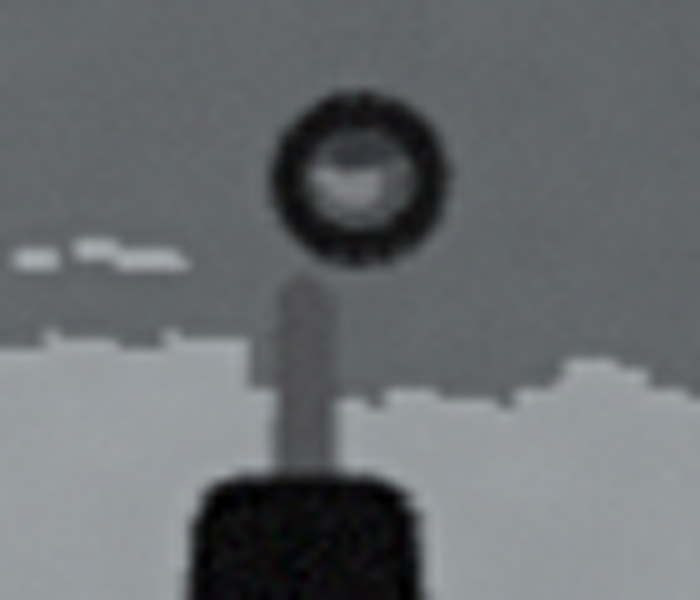

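View pics/s9.png

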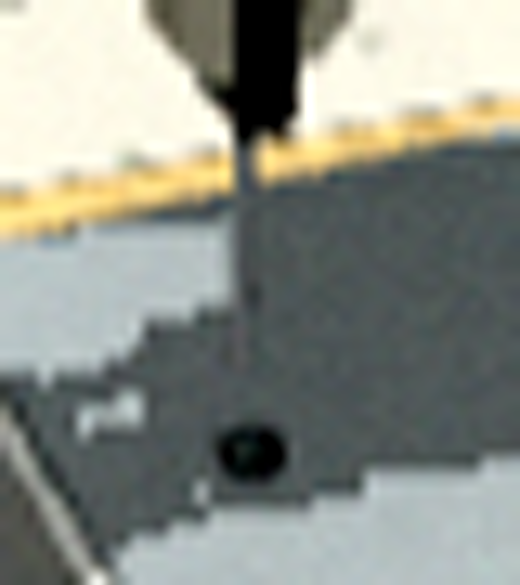

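```bash
python3 -c "
from h import *
S=cam('side');W=cam('wrist');s=station.read_state();print(s['position'])
w=lambda x,y:((x+.5)/10-.5+290,(y+.5)/10-.5+175)
q=lambda x,y:((x+.5)/13-.5+305,(y+.5)/13-.5+150)
print('hole',onplane(W,w(358,178),130),onplane(S,q(253,452),130),tri([(W,w(358,178)),(S,q(253,452))]))
z=s['position'][2]-81.6
print('tip',z,onplane(W,w(307,283),z),onplane(S,q(245,378),z),tri([(W,w(307,283)),(S,q(245,378))]))
print('rod top',onplane(W,w(305,470),z+75),onplane(S,q(243,140),z+75))
# rod line in side: columns predicted
"
```

```text
[644.48438179  44.10344595 240.90534471]
hole [650.23096228  49.19925561 130.        ] [649.46313264  49.28274462 130.        ] [649.85839459  49.28225907 129.9768882 ]
tip 159.30534471091707 [645.66760771  47.12157593 159.30534471] [644.65356015  41.87395519 159.30534471] [645.89631326  46.04534382 155.78189584]
rod top [643.5789251   57.94481967 234.30534471] [640.07272655  33.76472275 234.30534471]
```

```bash
python3 -m crank '[[[0.0,0.0032,0.0053,0,0],[0.01,0.0032,0.0053,0,0],[0.02,0.0032,0.0053,0,0],[0.02,0.0032,0.0053,0,0],[0.02,0.0032,0.0053,0,0]]]' 40
python3 -c "
from h import *
goal(648.9,47.8,219)
S=cam('side');W=cam('wrist')
crop(W,'pics/w10.png',290,175,360,235,10)
i=S['img'][150:195,305:345,::-1]
i=np.clip((i.astype(float)-60)*1.8,0,255).astype(np.uint8)
cv2.imwrite('pics/s10.png',cv2.resize(i,None,fx=13,fy=13,interpolation=cv2.INTER_CUBIC))
"
```

```text
clock: 9.1
position: [648.7, 48.2, 219.9]
orientation: [[-0.001, -0.165, 0.986], [0.0, 0.986, 0.165], [-1.0, 0.0, -0.001]]
contact_force: [-0.0, -0.5, -0.0]
finger_gap: 13.7
shift [0.0009, -0.0004, 0.0001] turn 0 | pos [648.7  48.2 219.9] yaw 9.49 tilt [-1.0e+00  4.0e-04 -1.3e-03] F [-0.03 -0.46 -0.03] gap 13.7 t 9.1
```

View pics/w10.png

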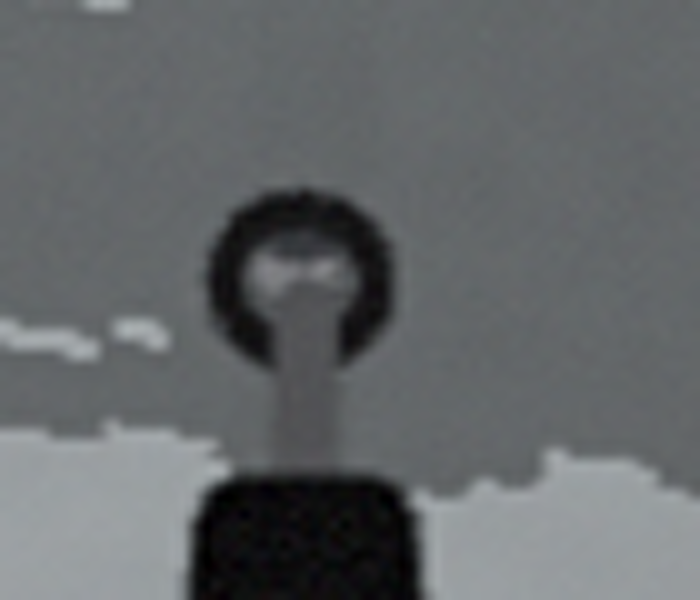

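View pics/s10.png

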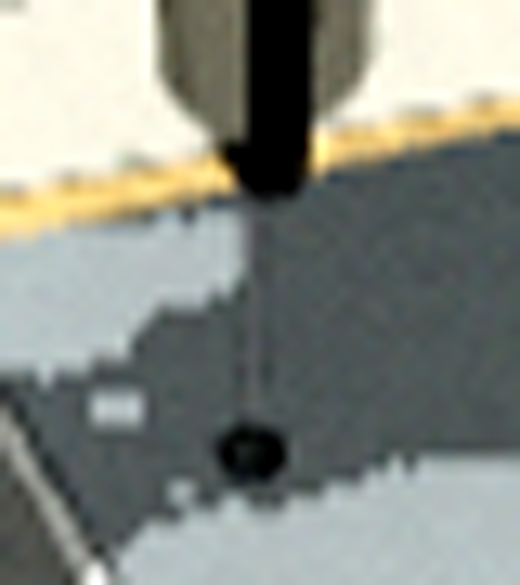

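```bash
python3 -c "
from h import *
W=cam('wrist');s=station.read_state()
w=lambda x,y:((x+.5)/10-.5+290,(y+.5)/10-.5+175)
iw=lambda p:((p-[290,175]+.5)*10-.5).round(0)
H=onplane(W,w(302,279),130);print(s['position'],H, proj(W,[649.85,49.28,130]))
for h in (5,8,11):
  P=H+[0,0,h]; print(h,iw(proj(W,P)), iw(proj(W,P+[0,1,0])), iw(proj(W,P+[0,2.5,0])))
S=cam('side');q=lambda p:((p-[305,150]+.5)*13-.5).round(0)
for h in (0,5,8,11):
  print(h,q(proj(S,H+[0,0,h])),q(proj(S,H+[0,-2,h])))
"
```

```text
[649.34468174  48.11886555 221.20573858] [650.51647254  48.83203537 130.        ] [[319.08674899 201.85101789]]
5 [[302. 296.]] [[304. 285.]] [[307. 269.]]
8 [[302. 306.]] [[304. 295.]] [[307. 279.]]
11 [[302. 317.]] [[304. 306.]] [[307. 289.]]
0 [[258. 452.]] [[260. 458.]]
5 [[258. 436.]] [[261. 441.]]
8 [[259. 426.]] [[261. 432.]]
11 [[259. 417.]] [[261. 422.]]
```

```bash
python3 -m crank '[[[0.002,-0.0005,-0.0005,0,0],[0.004,-0.0005,-0.0005,0,0],[0.004,-0.0005,-0.0005,0,0],[0.004,-0.0005,-0.0005,0,0]]]' 40
python3 -c "
from h import *
goal(648.9,47.8,219)
S=cam('side');W=cam('wrist')
i=W['img'][180:225,295:345,::-1]
i=np.clip((i.astype(float)-30)*2.2,0,255).astype(np.uint8)
cv2.imwrite('pics/w11.png',cv2.resize(i,None,fx=13,fy=13,interpolation=cv2.INTER_CUBIC))
i=S['img'][150:195,305:345,::-1]
i=np.clip((i.astype(float)-40)*2.5,0,255).astype(np.uint8)
cv2.imwrite('pics/s11.png',cv2.resize(i,None,fx=13,fy=13,interpolation=cv2.INTER_CUBIC))
"
```

```text
clock: 9.7
position: [648.9, 47.5, 217.2]
orientation: [[0.001, -0.165, 0.986], [0.0, 0.986, 0.165], [-1.0, -0.0, 0.001]]
contact_force: [-0.3, -0.1, -0.4]
finger_gap: 14.1
shift [-0.0018, 0.0003, 0.0] turn 0 | pos [648.9  47.5 217.2] yaw 9.49 tilt [-1.e+00 -1.e-04  1.e-03] F [-0.28 -0.15 -0.43] gap 14.1 t 9.7
```

View pics/w11.png

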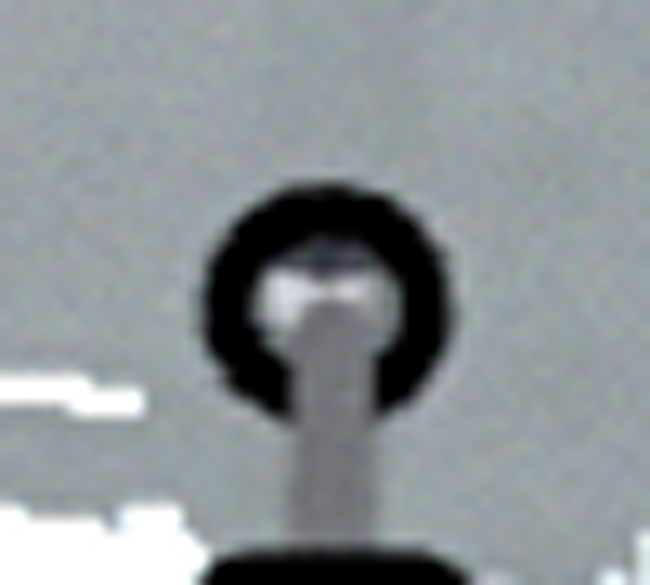

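View pics/s11.png

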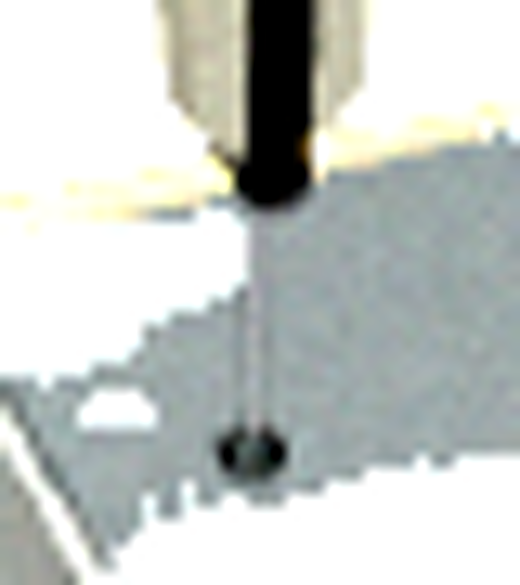

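```bash
python3 -m crank '[[[0.001,0,-0.0004,0,0],[0.003,0,-0.0004,0,0],[0.003,0,-0.0004,0,0]]]' 40 
python3 -m crank '[[[0.001,0,0,0,0],[0.001,0,0,0,0]]]' 40 | grep -E 'pos|force'
python3 -m crank '[[[0.001,0,0,0,0],[0.001,0,0,0,0]]]' 40 | grep -E 'pos|force'
```

```text
clock: 10.1
position: [648.4, 47.5, 213.9]
orientation: [[0.001, -0.165, 0.986], [0.0, 0.986, 0.165], [-1.0, -0.0, 0.001]]
contact_force: [-0.1, 0.5, -0.7]
finger_gap: 13.8
position: [648.3, 47.5, 212.7]
contact_force: [0.4, -0.2, -0.4]
position: [648.2, 47.5, 211.5]
contact_force: [-0.6, -0.5, -0.4]
```

```bash
cat > look.py <<'E'
import sys
from h import *
n=sys.argv[1]
goal(648.5,47.5,200)
S=cam('side');W=cam('wrist')
i=W['img'][180:225,295:345,::-1]
a=np.clip((i.astype(float)-30)*2.2,0,255).astype(np.uint8)
i=S['img'][150:195,305:345,::-1]
b=np.clip((i.astype(float)-40)*2.5,0,255).astype(np.uint8)
m=np.hstack([a,b]);cv2.imwrite(f'pics/{n}.png',cv2.resize(m,None,fx=8.8,fy=8.8,interpolation=cv2.INTER_CUBIC))
E
python3 look.py l1
```

```text
shift [0.0115, -0.0, 0.0003] turn 0 | pos [648.2  47.5 211.5] yaw 9.49 tilt [-1.e+00  1.e-04 -1.e-04] F [-0.61 -0.48 -0.36] gap 14.1 t 10.5
```

View pics/l1.png

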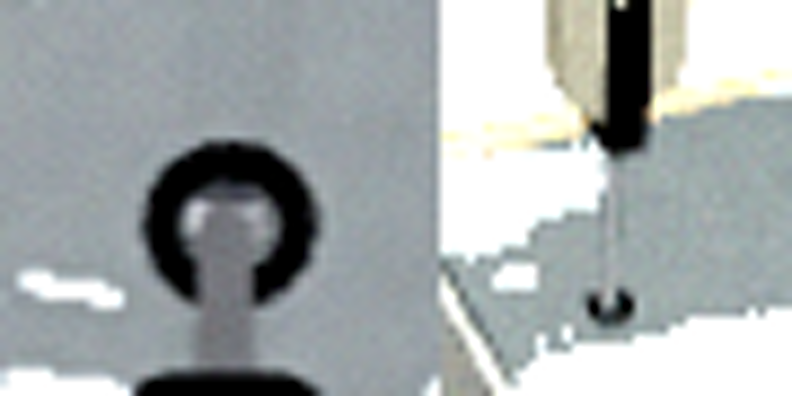

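```bash
for k in 1; do python3 -m crank '[[[0.0005,-0.0004,0.0003,0,0],[0.001,-0.0004,0.0003,0,0]]]' 40 | grep -E 'pos|force'; done
python3 -m crank '[[[0.001,0,0,0,0],[0.0015,0,0,0,0]]]' 40 | grep -E 'pos|force'
python3 -m crank '[[[0.001,0,0,0,0],[0.0015,0,0,0,0]]]' 40 | grep -E 'pos|force'
python3 look.py l2
```

```text
position: [648.7, 47.1, 210.6]
contact_force: [0.0, -0.1, 0.2]
position: [648.7, 47.1, 209.0]
contact_force: [-0.7, 0.7, 0.1]
position: [648.6, 47.1, 207.3]
contact_force: [-1.1, -0.4, -0.5]
shift [0.0073, 0.0004, -0.0] turn 0 | pos [648.6  47.1 207.3] yaw 9.48 tilt [-1.e+00  1.e-04 -1.e-04] F [-1.11 -0.37 -0.53] gap 14.2 t 11.2
```

View pics/l2.png

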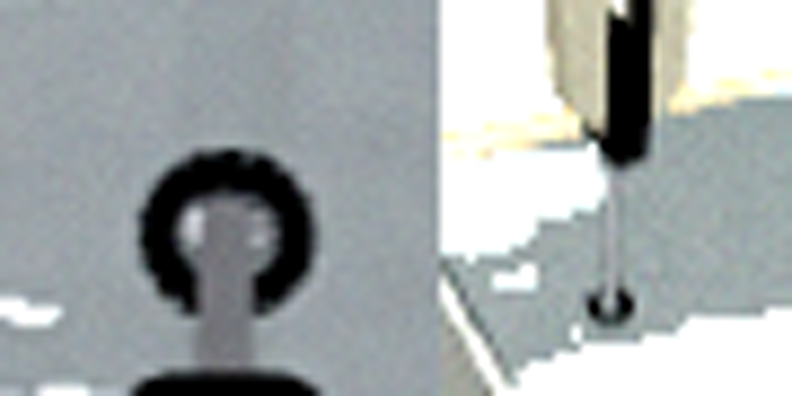

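```bash
for k in 1; do python3 -m crank '[[[0.0015,0,0,0,0],[0.002,0,0,0,0]]]' 40 | grep -E 'pos|force'; done
python3 -m crank '[[[0.0015,0,0,0,0],[0.002,0,0,0,0]]]' 40 | grep -E 'pos|force'
python3 -m crank '[[[0.0015,0,0,0,0],[0.002,0,0,0,0]]]' 40 | grep -E 'pos|force'
python3 -m crank '[[[0.0015,0,0,0,0],[0.002,0,0,0,0]]]' 40 | grep -E 'pos|force'
python3 look.py l3
```

```text
position: [648.6, 47.1, 205.2]
contact_force: [-0.7, 0.1, -0.8]
position: [648.4, 47.1, 202.9]
contact_force: [-0.8, -0.3, -0.5]
position: [648.3, 47.1, 200.6]
contact_force: [-0.7, 0.4, -1.3]
position: [648.2, 47.1, 198.3]
contact_force: [0.3, 0.7, -0.3]
shift [-0.0017, 0.0003, 0.0004] turn 0 | pos [648.2  47.1 198.3] yaw 9.48 tilt [-1.0e+00  5.0e-04 -1.5e-03] F [ 0.27  0.67 -0.26] gap 13.8 t 12.1
```

View pics/l3.png

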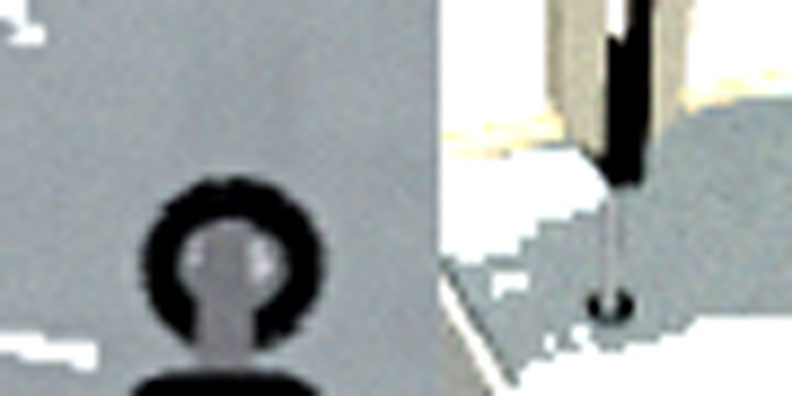

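```bash
python3 -m crank '[[[0.0015,0,0.0005,0,0],[0.002,0,0.0005,0,0]]]' 40 | grep -E 'pos|force'
python3 -m crank '[[[0.0015,0,0,0,0],[0.002,0,0,0,0]]]' 40 | grep -E 'pos|force'
python3 -m crank '[[[0.0015,0,0,0,0],[0.002,0,0,0,0]]]' 40 | grep -E 'pos|force'
```

```text
position: [648.7, 47.2, 196.3]
contact_force: [0.9, -0.1, -0.8]
position: [648.6, 47.2, 194.0]
contact_force: [0.4, -0.5, -1.0]
position: [648.5, 47.2, 191.7]
contact_force: [-0.9, 0.2, -1.0]
```

```bash
python3 -m crank '[[[0.0015,0,0.0001,0,0],[0.002,0,0.0001,0,0]]]' 40 | grep -E 'pos|force'
python3 -m crank '[[[0.0015,0,0.0001,0,0],[0.002,0,0.0001,0,0]]]' 40 | grep -E 'pos|force'
python3 -m crank '[[[0.0015,0,0.0001,0,0],[0.002,0,0.0001,0,0]]]' 40 | grep -E 'pos|force'
```

```text
position: [648.5, 47.3, 189.4]
contact_force: [0.2, -0.6, -0.4]
position: [648.5, 47.3, 187.2]
contact_force: [0.1, -0.6, -0.8]
position: [648.5, 47.3, 185.0]
contact_force: [0.1, 0.4, -0.1]
```

```bash
python3 look.py l4
```

```text
shift [-0.015, 0.0002, 0.0] turn 0 | pos [648.5  47.3 185. ] yaw 9.49 tilt [-1.0e+00  9.0e-04 -3.1e-03] F [ 0.13  0.41 -0.11] gap 13.7 t 13.4
```

View pics/l4.png

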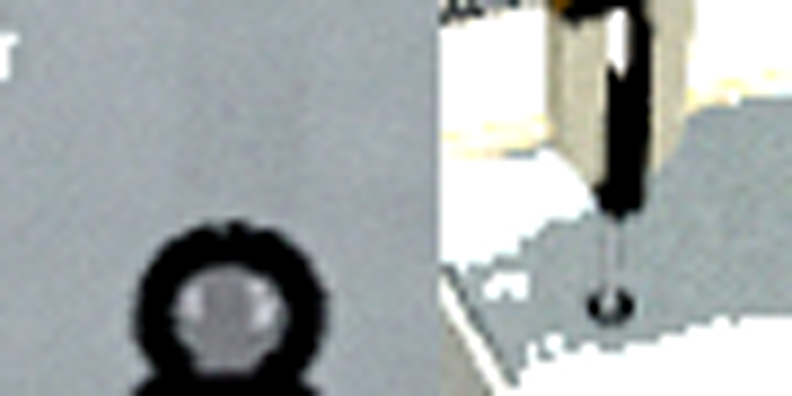

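```bash
python3 -m crank '[[[0.0015,0,0.0003,0,0],[0.002,0,0.0003,0,0]]]' 40 | grep -E 'pos|force'
python3 -m crank '[[[0.0015,0,0.0001,0,0],[0.002,0,0.0001,0,0]]]' 40 | grep -E 'pos|force'
```

```text
position: [648.8, 47.4, 182.9]
contact_force: [0.6, 0.1, -0.1]
position: [649.0, 47.3, 181.9]
contact_force: [-2.4, 0.0, 6.6]
```

```bash
python3 -m crank '[[[0.0015,0,0.0001,0,0],[0.002,0,0.0001,0,0]]]' 40 | grep -E 'pos|force'
python3 -m crank '[[[0.0015,0,0.0001,0,0],[0.002,0,0.0001,0,0]]]' 40 | grep -E 'pos|force'
```

```text
position: [649.0, 47.4, 181.4]
contact_force: [-2.9, -0.4, 6.7]
position: [649.0, 47.4, 181.0]
contact_force: [-3.4, -0.2, 7.3]
```

```bash
python3 look.py l5; python3 -c "
from h import *
s=station.read_state();print(s['contact_force'],s['ft_torque'],s['finger_gap'])
W=cam('wrist');cv2.imwrite('pics/w12.png',W['img'][:,:,::-1])"
```

```text
shift [-0.019, 0.0002, -0.0005] turn 0 | pos [649.   47.4 181. ] yaw 9.5 tilt [-1.e+00 -2.e-04 -6.e-04] F [-3.38 -0.21  7.28] gap 13.6 t 14.3
[-2.01642394 -0.54887138  6.80064629] [-0.04341663  0.80605075  0.00170389] 13.664838256647235
```

View pics/l5.png

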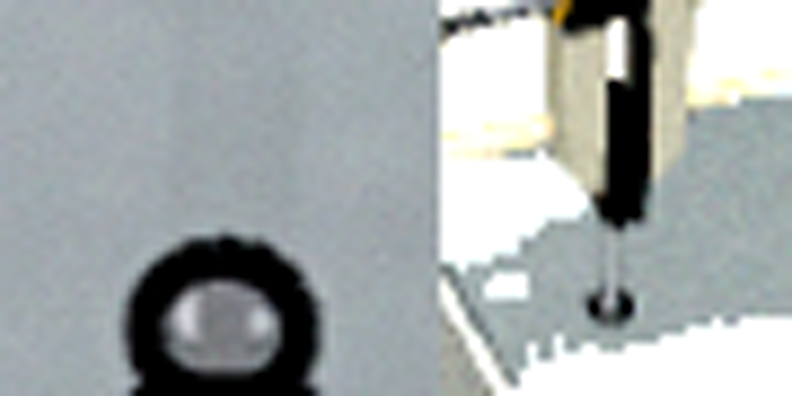

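View pics/w12.png

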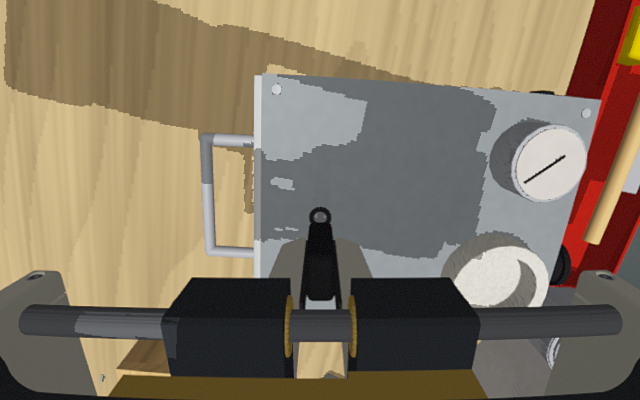

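```bash
python3 -m crank '[[[0.000,0,-0.0006,0,0],[0.000,0,-0.0006,0,0]]]' 40 | grep -E 'pos|force'; python3 -c "
from h import *
s=station.read_state();print(s['contact_force'],s['ft_torque'],s['orientation'].round(4).tolist())"
python3 -m crank '[[[0.000,0,0,0,0],[0.000,0,0,0,0]]]' 40 | grep -E 'pos|force'
```

```text
position: [648.5, 47.3, 181.3]
contact_force: [-0.3, 0.5, 2.0]
[-0.2889829   0.53406147  1.97977432] [-0.0316864   0.19013348  0.00079142] [[0.0002, -0.165, 0.9863], [-0.0003, 0.9863, 0.165], [-1.0, -0.0004, 0.0002]]
position: [648.6, 47.3, 181.3]
contact_force: [-0.6, -0.5, 1.7]
```

```bash
python3 -m crank '[[[0.001,0,-0.0003,0,0],[0.001,0,-0.0003,0,0]]]' 40 | grep -E 'pos|force'
python3 -m crank '[[[0.001,0,-0.0,0,0],[0.001,0,-0.0,0,0]]]' 40 | grep -E 'pos|force'
```

```text
position: [648.5, 47.2, 180.9]
contact_force: [-0.6, -0.0, 4.3]
position: [648.6, 47.3, 180.6]
contact_force: [-1.3, 0.6, 5.6]
```

```bash
python3 -m crank '[[[0.000,0,-0.0005,0,0],[0.000,0,-0.0005,0,0]]]' 40 | grep -E 'pos|force'
python3 -m crank '[[[0.000,-0.0004,-0.000,0,0],[0.000,-0.0004,0,0,0]]]' 40 | grep -E 'pos|force'; python3 look.py l6
```

```text
position: [648.3, 47.2, 180.9]
contact_force: [-1.2, 1.0, 3.3]
position: [648.4, 47.1, 180.8]
contact_force: [-0.9, 0.4, 3.5]
shift [-0.0192, 0.0004, 0.0002] turn 0 | pos [648.4  47.1 180.8] yaw 9.51 tilt [-1.0e+00 -4.0e-04  2.4e-03] F [-0.92  0.41  3.45] gap 13.9 t 15.65
```

View pics/l6.png

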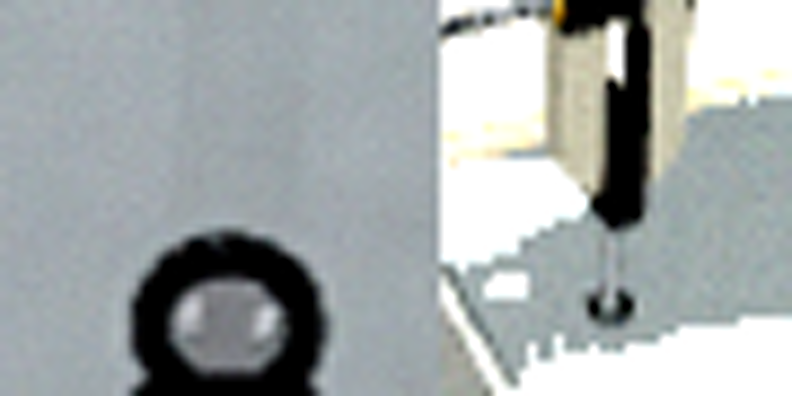

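```bash
python3 -m crank '[[[0.001,0,-0.0003,0,0],[0.002,0,-0.0006,0,0],[0.002,0,-0.0006,0,0]]]' 40 | grep -E 'pos|force'
python3 -m crank '[[[0.001,0,-0.0002,0,0],[0.002,0,-0.0004,0,0],[0.002,0,-0.0004,0,0]]]' 40 | grep -E 'pos|force'; python3 look.py l7
```

```text
position: [648.2, 47.0, 179.4]
contact_force: [-0.2, 0.8, 5.3]
position: [648.2, 47.0, 178.1]
contact_force: [-1.1, 0.3, 7.0]
shift [-0.0219, 0.0004, 0.0005] turn 0 | pos [648.2  47.  178.1] yaw 9.51 tilt [-1.e+00 -8.e-04  5.e-03] F [-1.09  0.33  7.02] gap 13.9 t 16.35
```

View pics/l7.png

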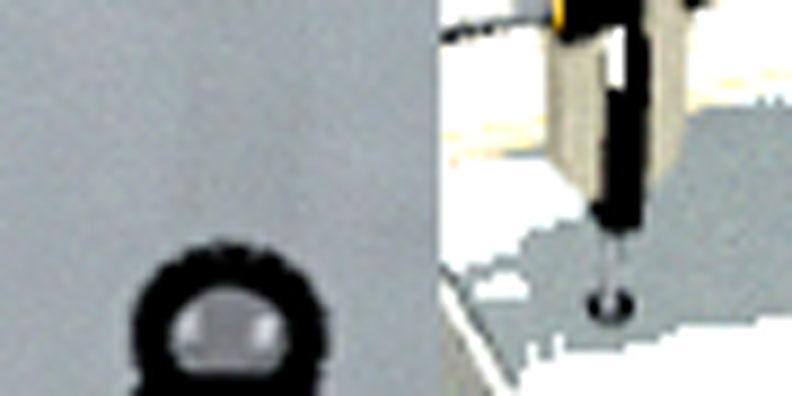

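```bash
python3 -m crank '[[[0.001,0,-0.0002,0,0],[0.002,0,-0.0005,0,0],[0.002,0,-0.0005,0,0]]]' 40 | grep -E 'pos|force'
```

```text
position: [648.0, 47.0, 176.9]
contact_force: [-0.5, 1.1, 7.0]
```

```bash
python3 -m crank '[[[0.001,0,-0.0002,0,0],[0.0015,0,-0.0003,0,0],[0.0015,0,-0.0003,0,0]]]' 40 | grep -E 'pos|force'; python3 -c "
from h import *
W=cam('wrist');cv2.imwrite('pics/w13.png',W['img'][:,:,::-1])"
```

```text
position: [648.0, 47.1, 175.9]
contact_force: [-0.9, 0.6, 5.6]
```

View pics/w13.png

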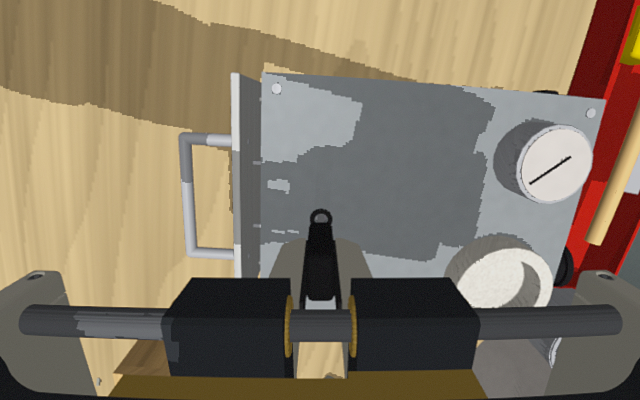

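```bash
python3 -m crank '[[[-0.004,0,0,0,0],[-0.010,0,0,0,0],[-0.010,0,0,0,0]]]' 40 | grep -E 'pos|force|gap'
python3 -c "
from h import *
goal(648.3,47.2,245)"
```

```text
position: [648.1, 46.7, 186.3]
contact_force: [1.2, 0.5, -0.9]
finger_gap: 13.6
shift [-0.0587, 0.0003, 0.0007] turn 0 | pos [648.1  46.7 186.3] yaw 9.51 tilt [-1.     -0.0017  0.0076] F [ 1.23  0.5  -0.91] gap 13.6 t 17.4
```

```bash
python3 -m crank '[[[-0.010,0,0.0002,0,0],[-0.020,0,0.0004,0,0],[-0.030,0,0.0006,0,0],[-0.030,0,0.0006,0,0]]]' 40 | grep -E 'pos|force|gap'
python3 -m crank '[[[-0.012,0,0,0,0],[-0.025,0,0,0,0],[-0.035,0,0,0,0],[-0.035,0,0,0,0]]]' 40 | grep -E 'pos|force|gap'
python3 -c "
from h import *
goal(498.2,-220.6,245)
S=cam('side');crop(S,'pics/s14.png',270,110,390,210,6)"
```

```text
position: [649.6, 46.7, 218.7]
contact_force: [-0.1, -1.0, -0.4]
finger_gap: 13.7
position: [650.2, 46.7, 256.3]
contact_force: [0.5, 0.7, -0.4]
finger_gap: 13.8
shift [0.0093, -0.2384, -0.1943] turn 0 | pos [650.2  46.7 256.3] yaw 9.52 tilt [-0.9999 -0.0038  0.0152] F [ 0.47  0.66 -0.36] gap 13.8 t 18.2
```

View pics/s14.png

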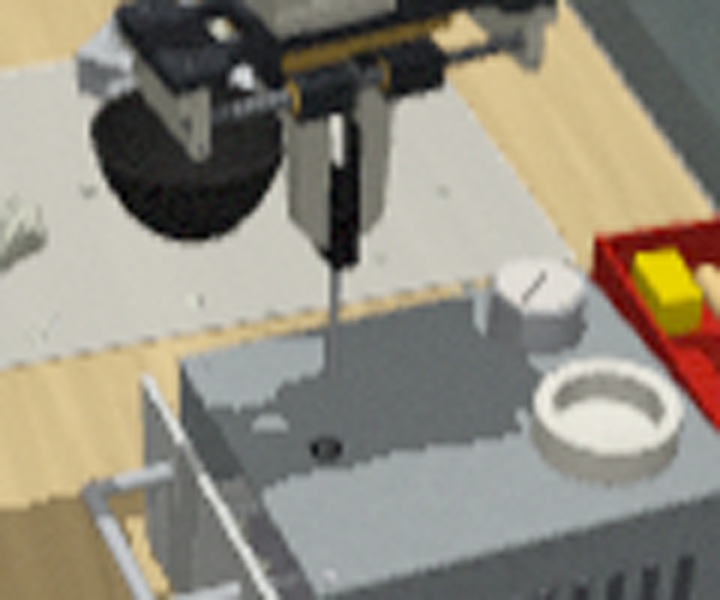

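```bash
python3 -m crank '[[[0,-0.035,-0.028,0,0],[0,-0.072,-0.058,0,0],[0,-0.108,-0.088,0,0],[0,-0.144,-0.117,0,0],[0,-0.18,-0.146,0,0]]]' 40 | grep -E 'pos|force|gap'
python3 -m crank '[[[0,-0.03,-0.024,0,0],[0,-0.05,-0.04,0,0],[0,-0.058,-0.048,0,0],[0,-0.058,-0.048,0,0],[0,-0.058,-0.048,0,0]]]' 40 | grep -E 'pos|force|gap'
python3 -c "
from h import *
goal(498.2,-220.6,195)"
```

```text
position: [534.1, -156.1, 253.1]
contact_force: [0.7, -0.5, -0.6]
finger_gap: 13.9
position: [496.7, -220.3, 252.5]
contact_force: [-0.4, 0.1, -0.6]
finger_gap: 13.8
shift [0.0575, -0.0004, 0.0007] turn 0 | pos [ 496.7 -220.3  252.5] yaw 9.55 tilt [-0.9999 -0.002   0.0129] F [-0.41  0.1  -0.63] gap 13.8 t 19.25
```

```bash
python3 -m crank '[[[0.02,0,0,0,0],[0.04,0,0,0,0],[0.06,0,0.0003,0,0],[0.066,0,0.0003,0,0],[0.066,0,0.0003,0,0]]]' 40 | grep -E 'pos|force|gap'
cat > look2.py <<'E'
import sys
from h import *
n=sys.argv[1]
goal(498.2,-220.6,97)
S=cam('side');W=cam('wrist')
i=W['img'][170:230,290:350,::-1]
a=np.clip((i.astype(float))*1.2,0,255).astype(np.uint8)
i=S['img'][225:285,265:325,::-1]
m=np.hstack([a,i]);cv2.imwrite(f'pics/{n}.png',cv2.resize(m,None,fx=6.6,fy=6.6,interpolation=cv2.INTER_CUBIC))
E
python3 look2.py m1
```

```text
position: [498.0, -218.7, 185.7]
contact_force: [0.2, 0.4, -0.8]
finger_gap: 13.7
shift [0.0887, -0.0019, -0.0012] turn 0 | pos [ 498.  -218.7  185.7] yaw 9.65 tilt [-9.999e-01 -3.000e-04  1.160e-02] F [ 0.19  0.44 -0.77] gap 13.7 t 19.75
```

View pics/m1.png

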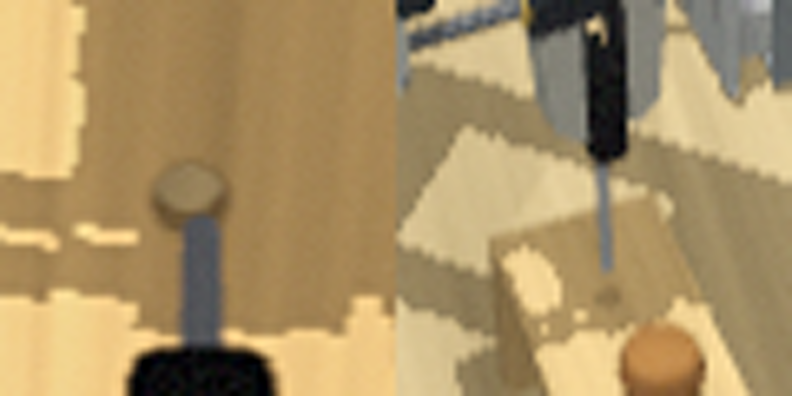

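```bash
python3 -c "
from h import *
S=cam('side');W=cam('wrist');s=station.read_state();print(s['position'])
w=lambda x,y:((x+.5)/6.6-.5+290,(y+.5)/6.6-.5+170)
q=lambda x,y:((x-396+.5)/6.6-.5+265,(y+.5)/6.6-.5+225)
a,b=w(190,191),q(608,296)
print('hole',onplane(W,a,90),onplane(S,b,90),tri([(W,a),(S,b)]))
z=s['position'][2]-81.6
a,b=w(202,222),q(607,269)
print('tip',z,onplane(W,a,z),onplane(S,b,z),tri([(W,a),(S,b)]))
H=onplane(W,w(190,191),90);iw=lambda p:((p-[290,170]+.5)*6.6-.5).round(0)
for h in(0,10,14,16.5):print(h,iw(proj(W,H+[0,0,h])),iw(proj(W,H+[2,0,h])),iw(proj(W,H+[0,2,h])))
"
```

```text
[ 498.69463533 -220.37702186  187.70742766]
hole [ 499.90258854 -218.15300114   90.        ] [ 498.49707707 -219.41728992   90.        ] [ 499.34408464 -218.44496431   88.72547647]
tip 106.10742766376043 [ 501.1660907  -217.34143935  106.10742766] [ 498.56247157 -218.91571126  106.10742766] [ 500.05468011 -217.67941089  104.52663764]
0 [[190. 191.]] [[204. 193.]] [[192. 177.]]
10 [[191. 213.]] [[206. 215.]] [[193. 198.]]
14 [[191. 222.]] [[206. 224.]] [[194. 207.]]
16.5 [[191. 227.]] [[207. 230.]] [[194. 213.]]
```

```bash
python3 -m crank '[[[0.003,0.000,-0.0009,0,0],[0.006,0,-0.0009,0,0],[0.009,0,-0.0009,0,0],[0.009,0,-0.0009,0,0],[0.009,0,-0.0009,0,0]]]' 40 | grep -E 'pos|force|gap'
python3 look2.py m2
```

```text
position: [497.8, -220.5, 178.5]
contact_force: [-0.3, 0.5, -0.4]
finger_gap: 13.9
shift [0.0815, 0.0001, -0.0008] turn 0 | pos [ 497.8 -220.5  178.5] yaw 9.57 tilt [-0.9999 -0.0032  0.0142] F [-0.29  0.5  -0.36] gap 13.9 t 20.45
```

View pics/m2.png

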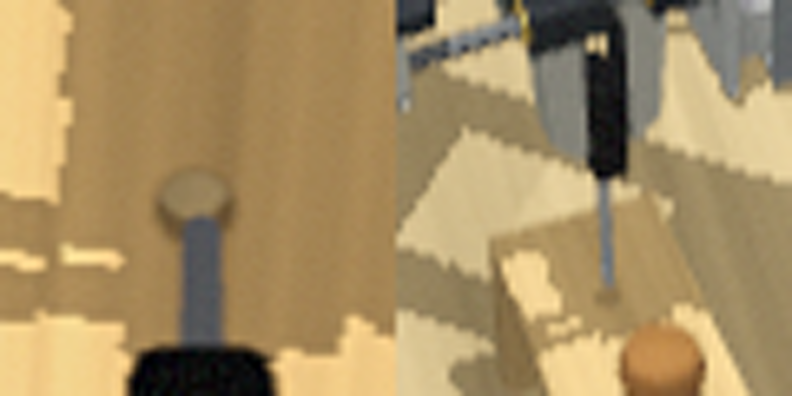

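```bash
python3 -m crank '[[[0.002,0.0012,-0.0006,0,0],[0.005,0.0012,-0.0006,0,0],[0.005,0.0012,-0.0006,0,0],[0.005,0.0012,-0.0006,0,0]]]' 40 | grep -E 'pos|force|gap'
python3 look2.py m3
```

```text
position: [497.2, -219.4, 173.5]
contact_force: [0.3, -0.3, -0.3]
finger_gap: 13.6
shift [0.0765, -0.0011, -0.0003] turn 0 | pos [ 497.2 -219.4  173.5] yaw 9.57 tilt [-0.9999 -0.0032  0.0142] F [ 0.34 -0.32 -0.31] gap 13.6 t 20.95
```

View pics/m3.png

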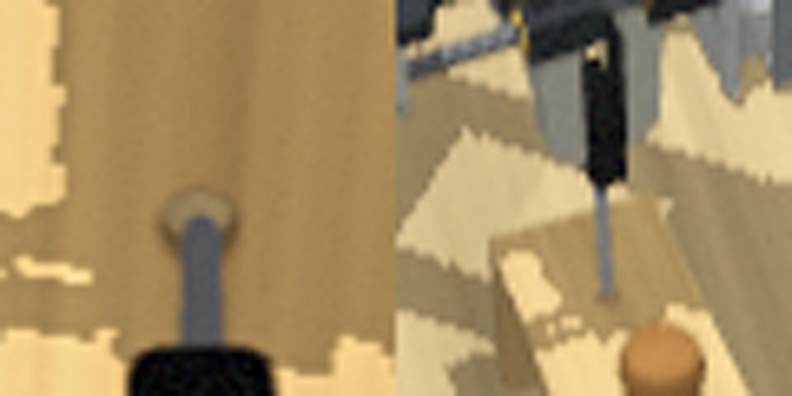

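```bash
python3 -m crank '[[[0.001,0.0006,-0.0004,0,0],[0.002,0.0006,-0.0004,0,0],[0.003,0.0006,-0.0004,0,0]]]' 40 | grep -E 'pos|force|gap'
python3 -m crank '[[[0.001,0.000,-0.000,0,0],[0.002,0.000,-0.0,0,0],[0.003,0.000,-0.000,0,0]]]' 40 | grep -E 'pos|force|gap'
python3 look2.py m4
```

```text
position: [496.8, -219.0, 170.6]
contact_force: [-0.7, 0.1, -0.3]
finger_gap: 13.5
position: [496.9, -219.0, 167.6]
contact_force: [0.6, -1.0, -0.9]
finger_gap: 13.6
shift [0.0706, -0.0015, 0.0] turn 0 | pos [ 496.9 -219.   167.6] yaw 9.57 tilt [-0.9999 -0.0035  0.0146] F [ 0.56 -1.03 -0.88] gap 13.6 t 21.65
```

View pics/m4.png

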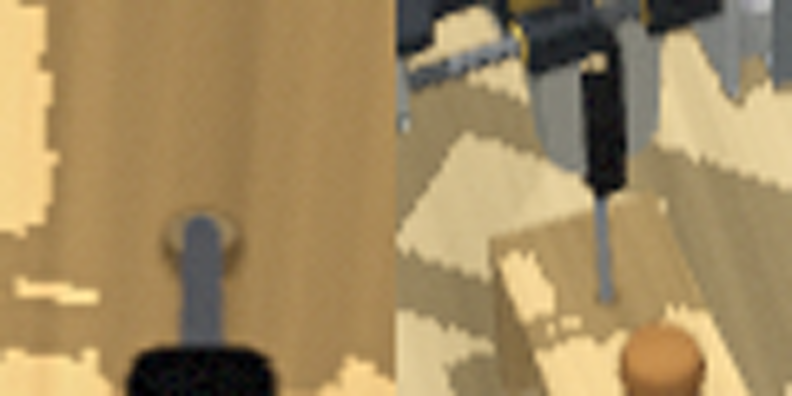

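```bash
python3 -m crank '[[[0.003,0,0,0,0],[0.006,0.000,-0.000,0,0],[0.010,0.000,0,0,0],[0.010,0.000,0,0,0]]]' 40 | grep -E 'pos|force|gap'
python3 look2.py m5
```

```text
position: [496.5, -218.7, 156.6]
contact_force: [0.6, 0.6, -0.1]
finger_gap: 13.6
shift [0.0597, -0.002, 0.0005] turn 0 | pos [ 496.5 -218.7  156.6] yaw 9.57 tilt [-0.9999 -0.0023  0.0133] F [ 0.56  0.57 -0.13] gap 13.6 t 22.15
```

View pics/m5.png

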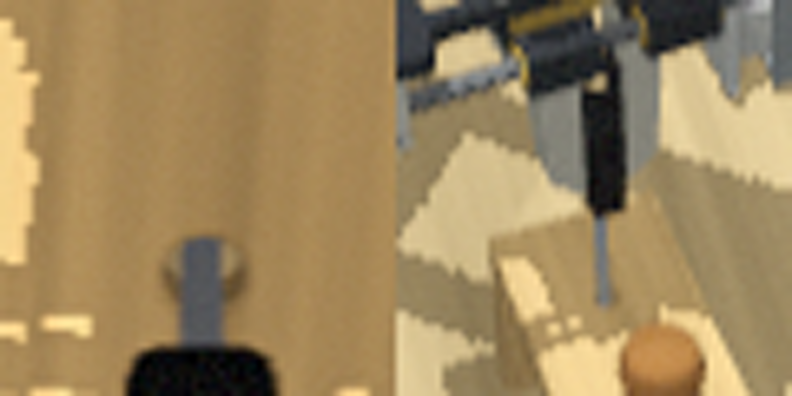

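```bash
python3 -m crank '[[[0.004,-0.0004,0.0003,0,0],[0.01,-0.0008,0.0004,0,0],[0.015,-0.001,0.0005,0,0],[0.02,-0.001,0.0005,0,0],[0.02,-0.001,0.0005,0,0]]]' 40 | grep -E 'pos|force|gap'
python3 -c "
from h import *
goal(498.2,-220.6,97)"
```

```text
position: [497.2, -219.4, 136.2]
contact_force: [0.1, 0.8, -1.6]
finger_gap: 13.9
shift [0.0392, -0.0012, 0.0003] turn 0 | pos [ 497.2 -219.4  136.2] yaw 9.57 tilt [-0.9999 -0.0016  0.0126] F [ 0.05  0.75 -1.56] gap 13.9 t 22.75
```

```bash
python3 -m crank '[[[0.004,-0.0004,0.0000,0,0],[0.01,-0.0008,0.000,0,0],[0.015,-0.001,0.000,0,0],[0.02,-0.001,0.000,0,0],[0.02,-0.001,0.0,0,0]]]' 40 | grep -E 'pos|force|gap'
python3 -m crank '[[[0.005,0,0,0,0],[0.010,0,0,0,0],[0.013,0,0,0,0],[0.013,0,0,0,0]]]' 40 | grep -E 'pos|force|gap'
python3 look2.py m6
```

```text
position: [497.2, -220.1, 115.2]
contact_force: [-0.6, 0.2, -0.6]
finger_gap: 13.7
position: [496.9, -219.8, 101.6]
contact_force: [-0.4, -0.1, -0.8]
finger_gap: 13.8
shift [0.0046, -0.001, 0.0011] turn 0 | pos [ 496.9 -219.8  101.6] yaw 9.56 tilt [-9.999e-01  3.000e-04  1.070e-02] F [-0.36 -0.09 -0.84] gap 13.8 t 23.65
```

View pics/m6.png

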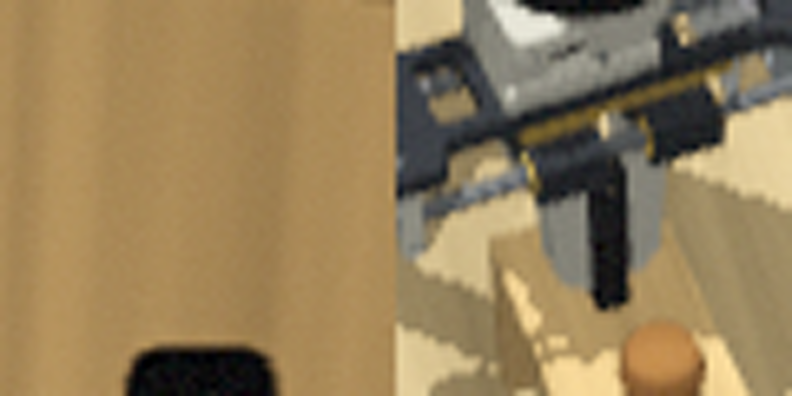

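```bash
python3 -m crank '[[[0.001,-0.0005,0.0006,0,0],[0.003,-0.001,0.0012,0,0],[0.004,-0.001,0.0012,0,0],[0.004,-0.001,0.0012,0,0]]]' 40 | grep -E 'pos|force|gap'
python3 -m crank '[[[0.001,0,0,0,0],[0.001,0,0,0,0]]]' 40 | grep -E 'pos|force|gap'
```

```text
position: [498.6, -220.7, 98.0]
contact_force: [0.6, 0.2, -0.5]
finger_gap: 13.5
position: [498.5, -220.7, 96.9]
contact_force: [-0.1, 0.1, 0.3]
finger_gap: 13.7
```

Same height and position as at the pick. Opening a little.

```bash
python3 -m crank '[[[0,0,0,0,0.03],[0,0,0,0,0.045],[0,0,0,0,0.045],[0,0,0,0,0.045],[0,0,0,0,0.045]]]' 40 | grep -E 'pos|force|gap'
python3 look2.py m7
```

```text
position: [498.6, -220.7, 96.9]
contact_force: [-0.9, -0.1, 0.4]
finger_gap: 44.6
shift [-0.0001, 0.0002, -0.0003] turn 0 | pos [ 498.6 -220.7   96.9] yaw 9.56 tilt [-0.9999 -0.      0.0111] F [-0.94 -0.08  0.39] gap 44.6 t 24.85
```

View pics/m7.png

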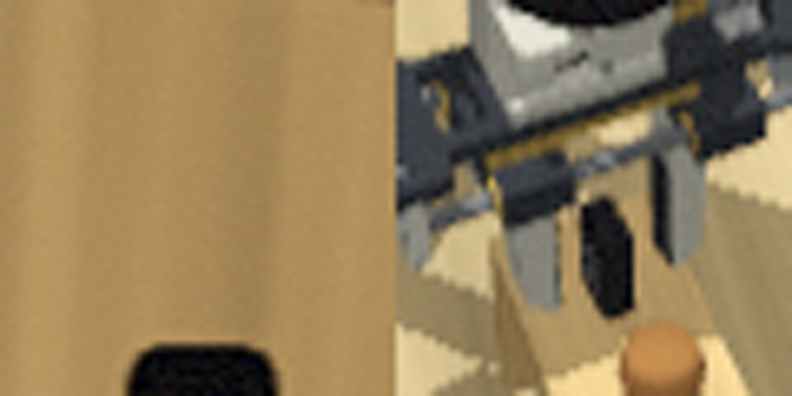

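```bash
python3 -m crank '[[[-0.02,0,0,0,0.045],[-0.05,0,0,0,0.045],[-0.09,0,0,0,0.045],[-0.12,0,0,0,0.045],[-0.12,0,0,0,0.045]]]' 40 | grep -E 'pos|force|gap'
python3 -c "
from h import *
S=cam('side');cv2.imwrite('pics/s15.png',S['img'][:,:,::-1])
crop(S,'pics/s15z.png',260,140,340,300,3.7)
crop(S,'pics/s15u.png',275,160,345,245,7)
"
```

```text
position: [499.5, -222.5, 221.9]
contact_force: [0.0, 0.1, -0.4]
finger_gap: 44.9
```

View pics/s15z.png

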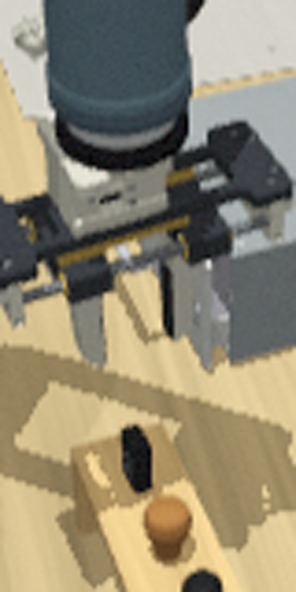

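View pics/s15u.png

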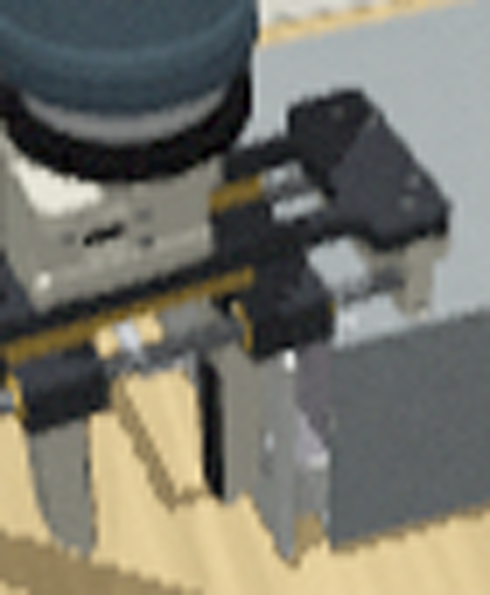

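```bash
python3 -c "
from h import *
goal(541,30,200,5.7)"
python3 -m crank '[[[0,0.048,0.015,0,0.03],[0,0.096,0.03,0.03,0.03],[0,0.144,0.045,0.067,0.03],[0,0.19,0.06,0.067,0.03],[0,0.225,0.072,0.067,0.03]]]' 40 | grep -E 'pos|force|gap'
python3 -m crank '[[[0,0.03,0.01,0,0.03],[0,0.03,0.01,0,0.03],[0,0.03,0.01,0,0.03]]]' 40 | grep -E 'pos|force|gap'
python3 -c "
from h import *
goal(541,38,200,5.7)
W=cam('wrist');cv2.imwrite('pics/w16.png',W['img'][:,:,::-1])
S=cam('side');crop(S,'pics/s16.png',260,150,360,250,6)"
```

```text
shift [0.0196, 0.2412, 0.0836] turn 0.0676 | pos [ 498.4 -221.8  219.3] yaw 9.57 tilt [-0.9999 -0.0038  0.0147] F [-0.28  0.18 -0.48] gap 45.2 t 25.5
position: [530.9, 15.0, 217.9]
contact_force: [0.7, -0.5, -0.3]
finger_gap: 30.0
position: [537.1, 46.4, 216.6]
contact_force: [0.3, -0.8, -0.8]
finger_gap: 29.7
shift [0.0166, -0.0087, 0.0029] turn 0.0036 | pos [537.1  46.4 216.6] yaw 5.91 tilt [-1.     -0.0014  0.0098] F [ 0.3  -0.84 -0.75] gap 29.7 t 26.3
```

View pics/w16.png

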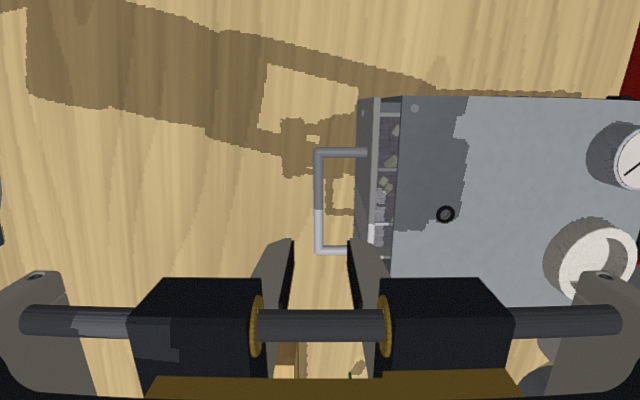

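View pics/s16.png

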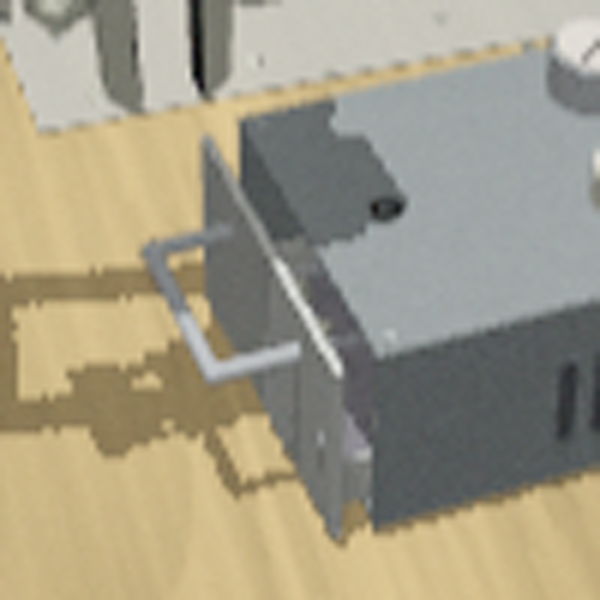

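```bash
python3 -c "
from h import *
S=cam('side');W=cam('wrist')
q=lambda x,y:((x+.5)/6-.5+260,(y+.5)/6-.5+150)
for a,b in (((318.5,249),q(212,369)),((319,153),q(155,252))):
  print(onplane(W,a,99),onplane(S,b,99),tri([(W,a),(S,b)]))
goal(541,38,85,5.7)"
```

```text
[544.50439074 -12.47595626  99.        ] [542.30065336 -12.70806241  99.        ] [543.4476637  -12.43323558  98.73445119]
[535.42243991  84.69122109  99.        ] [533.74698575  81.15630603  99.        ] [534.91537608  84.37020522  96.14604775]
shift [0.1326, -0.0067, 0.0011] turn -0.0002 | pos [537.6  44.6 217.6] yaw 5.69 tilt [-0.9999 -0.0016  0.0117] F [ 0.16  0.7  -0.05] gap 30.0 t 26.5
```

```bash
python3 -m crank '[[[0.03,-0.0085,0,0,0.03],[0.06,-0.0085,0,0,0.03],[0.09,-0.0085,0,0,0.03],[0.09,-0.0085,0,0,0.03],[0.09,-0.0085,0,0,0.03]]]' 20 | grep -E 'pos|force|gap'
python3 -c "
from h import *
goal(539.2,36,74,5.5)
W=cam('wrist');cv2.imwrite('pics/w17.png',W['img'][:,:,::-1])
S=cam('side');crop(S,'pics/s17.png',260,150,360,250,6)"
```

```text
position: [539.5, 35.2, 127.9]
contact_force: [-1.1, 0.4, 0.6]
finger_gap: 30.1
shift [0.0539, 0.0009, -0.0008] turn 0.0018 | pos [539.5  35.2 127.9] yaw 5.6 tilt [-0.9999 -0.0015  0.0109] F [-1.07  0.37  0.61] gap 30.1 t 27.0
```

View pics/w17.png

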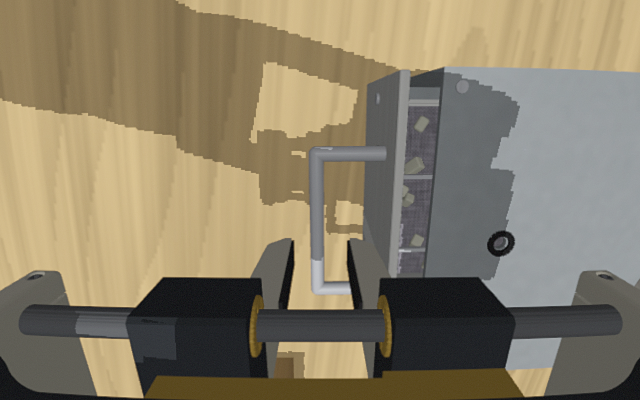

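View pics/s17.png

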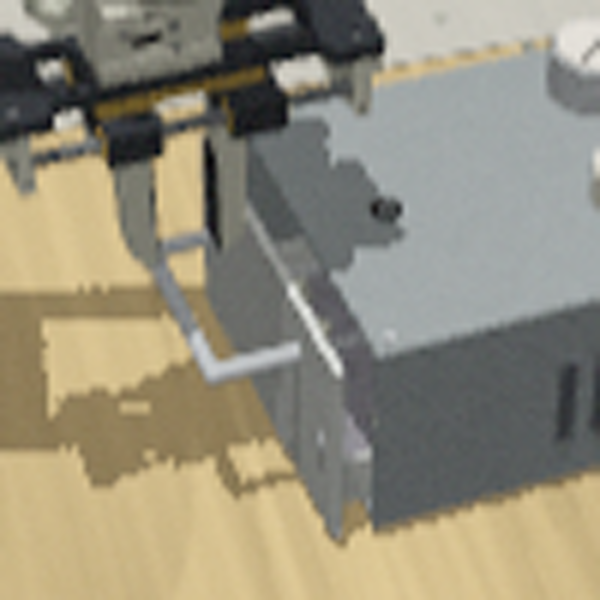

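```bash
python3 -m crank '[[[0.015,0.001,-0.001,0,0.03],[0.03,0.001,-0.001,0,0.03],[0.03,0.001,-0.001,0,0.03]]]' 20 | grep -E 'pos|force|gap'
python3 -m crank '[[[0.012,0,-0.000,0,0.03],[0.02,0,0,0,0.03],[0.02,0,0,0,0.03]]]' 20 | grep -E 'pos|force|gap'
python3 -c "
from h import *
goal(539.2,36,74,5.5)
W=cam('wrist');crop(W,'pics/w18.png',220,120,420,345,2.6)
S=cam('side');crop(S,'pics/s18.png',260,150,360,250,5)"
```

```text
position: [540.0, 36.2, 99.5]
contact_force: [0.4, 0.4, -0.2]
finger_gap: 30.0
position: [539.7, 36.3, 78.7]
contact_force: [-0.1, 0.6, 0.1]
finger_gap: 30.0
shift [0.0047, -0.0002, -0.0006] turn 0.0024 | pos [539.7  36.3  78.7] yaw 5.64 tilt [-0.9999 -0.0019  0.0127] F [-0.11  0.58  0.13] gap 30.0 t 27.7
```

View pics/w18.png

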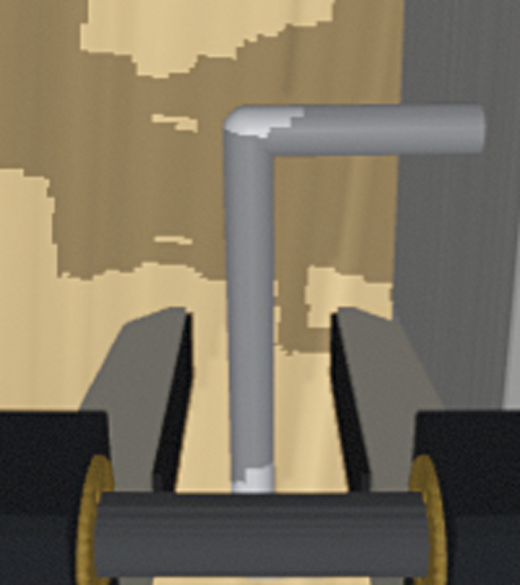

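View pics/s18.png

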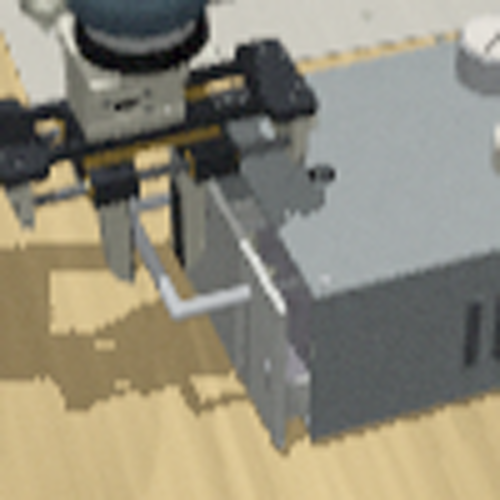

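```bash
python3 -m crank '[[[0.004,0,-0.0015,0,0.03],[0.007,0,-0.0015,0,0.03],[0.007,0,-0.0015,0,0.03],[0.007,0,-0.0015,0,0.0],[0.007,0,-0.0015,0,0.0]]]' 20 | grep -E 'pos|force|gap'
python3 -m crank '[[[0,0,0,0,0],[0,0,0,0,0],[0,0,0,0,0]]]' 20 | grep -E 'pos|force|gap'
```

```text
position: [539.1, 36.1, 72.7]
contact_force: [-0.2, -0.7, -0.1]
finger_gap: 18.3
position: [538.7, 36.0, 72.7]
contact_force: [-2.9, -0.2, 2.2]
finger_gap: 8.9
```

```bash
python3 -m crank '[[[0,0,-0.005,0,0],[0,0,-0.012,0,0],[0,0,-0.02,0,0],[0,0,-0.028,0,0],[0,0,-0.035,0,0]]]' 20 | grep -E 'pos|force|gap'
python3 -m crank '[[[0,0,-0.006,0,0],[0,0,-0.01,0,0],[0,0,-0.012,0,0]]]' 20 | grep -E 'pos|force|gap'
python3 -c "
from h import *
W=cam('wrist');cv2.imwrite('pics/w19.png',W['img'][:,:,::-1])"
```

```text
position: [503.7, 32.3, 72.7]
contact_force: [3.9, -0.3, 1.2]
finger_gap: 8.9
position: [491.1, 31.0, 72.6]
contact_force: [2.4, -0.1, 0.9]
finger_gap: 9.2
```

View pics/w19.png

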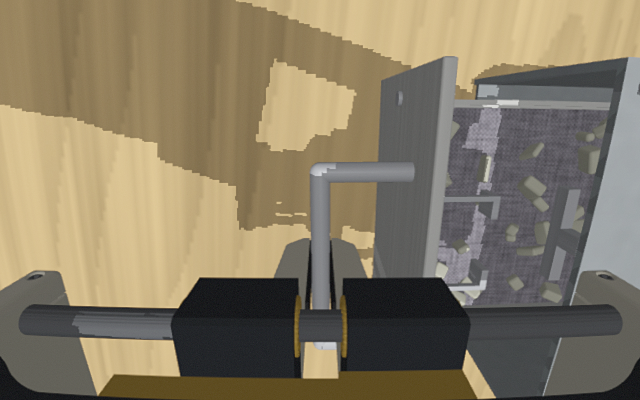

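```bash
python3 -m crank '[[[0,0,-0.002,0,0],[0,0,-0.004,0,0],[0,0,-0.004,0,0]]]' 20 | grep -E 'pos|force|gap'
python3 -m crank '[[[0,0,-0.002,0,0],[0,0,-0.003,0,0],[0,0,-0.003,0,0]]]' 20 | grep -E 'pos|force|gap'
python3 -m crank '[[[0,0,-0.002,0,0],[0,0,-0.003,0,0],[0,0,-0.003,0,0]]]' 20 | grep -E 'pos|force|gap'
```

```text
position: [486.6, 30.5, 72.7]
contact_force: [0.9, -0.5, 1.3]
finger_gap: 9.5
position: [483.9, 30.2, 72.7]
contact_force: [2.9, -0.5, 1.0]
finger_gap: 9.3
position: [483.9, 30.2, 72.8]
contact_force: [11.8, 2.2, -7.7]
finger_gap: 9.0
```

```bash
python3 -m crank '[[[0,0,0,0,0],[0,0,0,0,0.03],[0,0,0,0,0.03],[0,0,0,0,0.03],[0,0,0,0,0.03]]]' 20 | grep -E 'pos|force|gap'
python3 -c "
from h import *
W=cam('wrist');crop(W,'pics/w20.png',220,120,420,345,2.6)"
```

```text
position: [483.3, 30.2, 72.5]
contact_force: [0.1, 0.4, -0.7]
finger_gap: 29.4
```

View pics/w20.png

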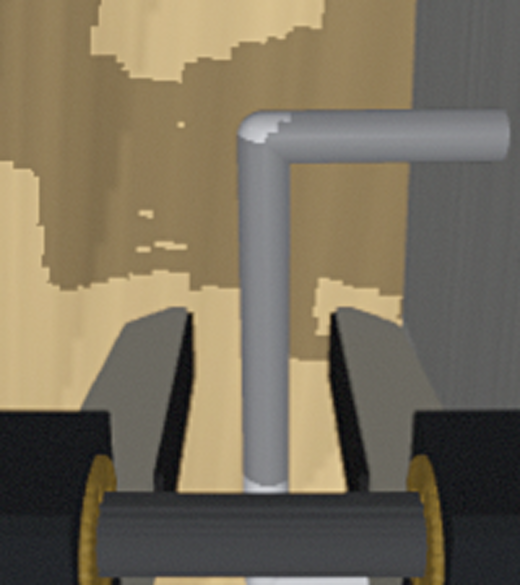

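Bar centred between the open jaws; rise straight up, then move off to see all.

```bash
python3 -m crank '[[[-0.02,0,0,0,0.03],[-0.04,0,0,0,0.03],[-0.07,0,0,0,0.03],[-0.1,0,0,0,0.03],[-0.14,0,0,0,0.03]]]' 20 | grep -E 'pos|force|gap'
python3 -m crank '[[[-0.01,0.03,-0.04,0,0.03],[-0.02,0.06,-0.08,0,0.03],[-0.02,0.1,-0.1,0,0.03],[-0.02,0.14,-0.1,0,0.03],[-0.02,0.14,-0.1,0,0.03]]]' 20 | grep -E 'pos|force|gap'
python3 -c "
from h import *
S=cam('side');cv2.imwrite('pics/s21.png',S['img'][:,:,::-1])
T=cam('top');cv2.imwrite('pics/t21.png',T['img'][:,:,::-1])
crop(S,'pics/s21z.png',240,140,370,360,2.7)
a=T['img'][215:260,370:465,::-1];b=cv2.imread('pics/top0.png')[215:260,370:465]
cv2.imwrite('pics/cmp.png',cv2.resize(np.vstack([b,a]),None,fx=6,fy=6,interpolation=cv2.INTER_CUBIC))
goal(0,0,0)"
```

```text
position: [479.3, 30.6, 212.6]
contact_force: [0.7, -0.3, -0.9]
finger_gap: 29.8
position: [364.1, 163.8, 231.1]
contact_force: [0.1, 0.1, -0.5]
finger_gap: 30.1
shift [0.2247, -0.1224, -0.3835] turn 0 | pos [365.4 160.7 230.7] yaw 5.79 tilt [-0.9999 -0.0026  0.0166] F [-0.    0.27 -0.19] gap 30.1 t 32.0
```

View pics/s21.png

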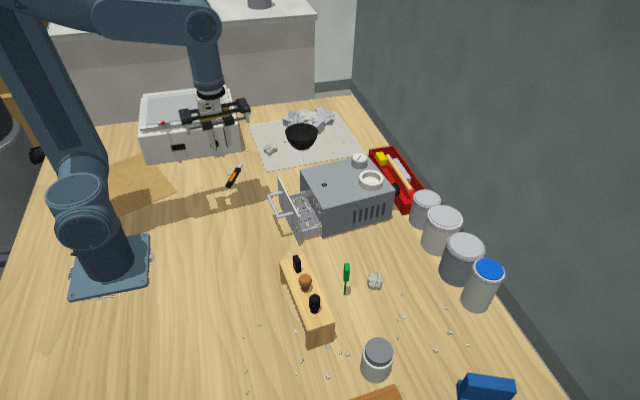

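View pics/t21.png

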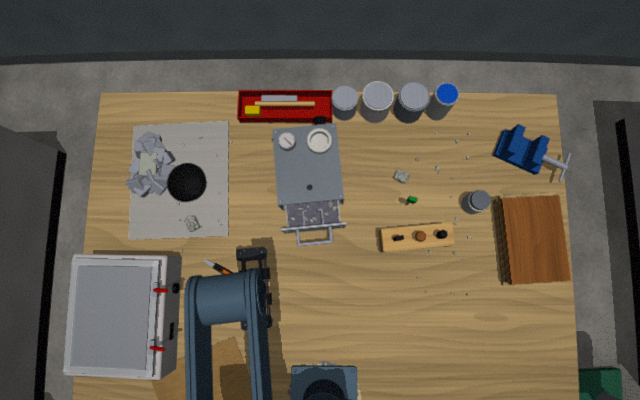

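View pics/cmp.png

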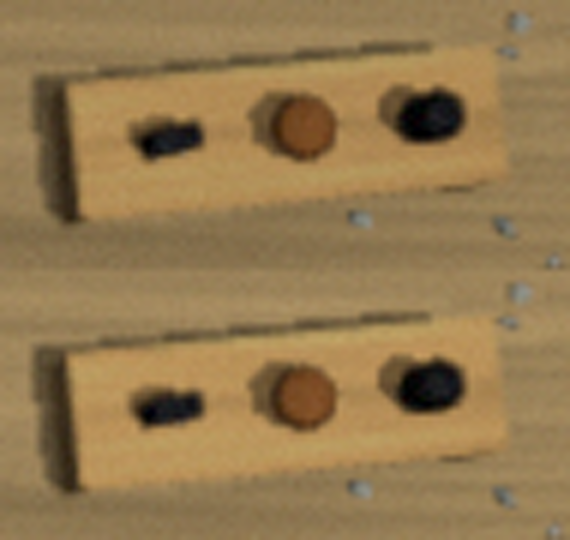

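```bash
python3 -c "
from h import *
T=cam('top')
crop(T,'pics/t22.png',270,190,360,255,8)
B=lambda x,y:((x+.5)/5-.5+265,(y+.5)/5-.5+118)
print(onplane(T,B(157,520),101),onplane(T,B(325,504),101))"
```

```text
[546.73681104  87.19105889 101.        ] [557.33178074 -15.16948213 101.        ]
```

View pics/t22.png

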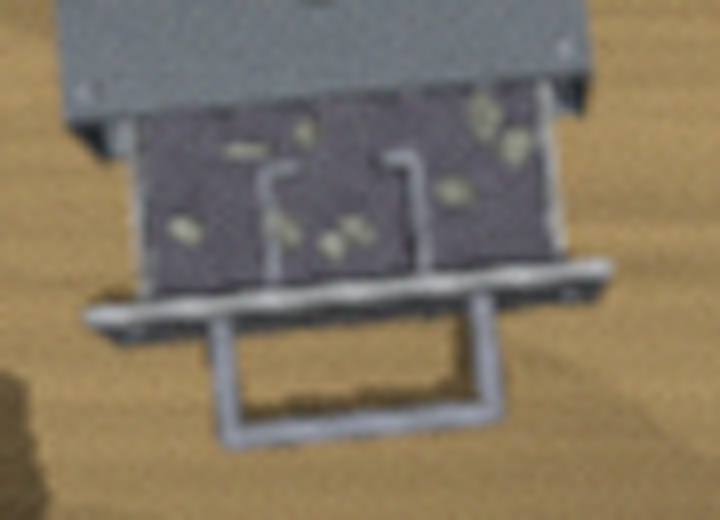

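```bash
python3 -c "
from h import *
T=cam('top')
B=lambda x,y:((x+.5)/8-.5+270,(y+.5)/8-.5+190)
print(onplane(T,B(232,436),101),onplane(T,B(490,412),101))
s=station.read_state();print(s['clock'],s['joint_vel'].round(2),station.hand_in())"
```

```text
[478.61204533  78.04279418 101.        ] [488.48102656 -19.35586711 101.        ]
the job is handed in; nothing more can be done
32.1 [-1.16  0.23 -0.08  0.18  0.01  0.34] None
```

I tripped the latch with the release pin, put the pin back upright in its rack hole, drew the tray out to its stop and handed in at 32.1 s of the 61 s allowed. No verdict was reported.

- **Latch:** The pin went down through the hole in small steps. The rod met the latch about 30 mm below the unit's top. The largest reading I saw was about 7 N, with the limit at 16 N, and the wrist camera then showed the tray sprung out. A side load appeared partway through from the rod rubbing, and I eased it by shifting sideways about 0.6 mm.
- **Pin:** It was let go at the height and position it was picked from, within about 1 mm. The top and side pictures show it upright in the same hole, with its handle turned by a few degrees. The awl, the screwdriver and the other bystanders look unmoved in the pictures.
- **Tray:** The gripper drew it 55 mm beyond the roughly 16 mm it had sprung. The pull then rose to about 12 N without further movement, so it was at its stop. The top camera puts the handle about 69 mm from its starting position.
- **At hand-in:** The gripper was open and clear of everything.

**What disagreed:**
- **Finger length:** The fingertips turned out to be about 10 mm behind the tool point, not 25 mm ahead as stated. I took this from two cameras, and a contact-free descent confirmed it. I gripped by that figure.
- **Tool tilt:** The tool drifted to nearly 1 degree of tilt over the run. I allowed for it when putting the pin back.
- **Handle grip:** The fingers read about 9 mm on the 10 mm handle bar.

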